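# Wipe the scrapped disk cartridges in the bench degausser

## Robot

A 6-joint arm with a two-finger parallel gripper is mounted at the origin on a cart in front of the work surface, level with it; the furniture and walls round the work are solid. World frame = base frame: x ahead of the robot, y to its left, z up, the work surface at z = 0. Lengths are in mm, angles in rad, forces in N, time in s.
With the tool pointing down it reaches from about 350 to 775 mm from the base axis. Payload 7.3 kg.
Tool frame: the origin (TCP) lies midway between the tips of the shut fingers; the grasp point (between the pads) lies 19 mm behind it; z points along the fingers, x is the direction in which the jaws open and shut, and the axes are right-handed (so a half turn about z gives the same grasp; the last joint's range is limited). The gripper opens to 92 mm and grips with 3 to 60 N. Pads are 19 mm wide; open, the fingers measure 130 mm over their backs; the gripper's body (75 mm by 190 mm) begins 47 mm behind the grasp point.
Start: joints at [-1.388, 0.342, 1.524, -0, 1.275, -0.146], TCP at [169.549, -496.888, 226.741] pointing down, gripper open.
Joint ranges: [-2.53, 2.53], [-0.77, 2.02], [0.04, 2.7], [-1, 4.14], [0.28, 2.66], [-3.11, 3.11]. Speed limits (rad/s): [2.57, 2.57, 3.14, 3.14, 3.14, 3.14].

## Interface

Orientations are given as a unit quaternion [x, y, z, w].
In Python, from station import robot gives the robot as it stands.
- The arm moves only by the shell command python3 -m creep 'ROWS' [FORCE]. ROWS is a JSON object of lists of equal length, an entry for each row: "grip": the closure, from -1 (fully open) to 1 (shut); "xyz": the shift along the tool's x, y, z in m, a list of three; "dr": the turn, a rotation vector about the tool's x, y, z in degrees, a list of three. In form: {"grip": [grip, ...], "xyz": [[x, y, z], ...], "dr": [[wx, wy, wz], ...]}. A call has exactly 8 rows; each row is the pose to reach, as a shift and turn from the pose measured when the call began, along the tool's axes at that moment; what a row does not reach only later rows make up. A row lasts 1/12 s, in which the tool goes at most 41.7 mm and 7.16 degrees, less where a joint would pass 70% of its speed; a pose out of reach is approached as far as the arm can. A call with a gripper value outside its range is refused whole. The fingers move at their own pace and stop on an object; FORCE is the grip in N (left out, the last holds). Time passes only in rows, so rows that repeat a pose let the fingers close, or fill a call up. It gives the time, the measured TCP pose, the force and the opening at its end, in the units of the state.
- robot.observe(): the state, without advancing time (a new reading comes with each control period).
- robot.get_image(name): name is "scene" or "top" or "wrist"; returns the picture (384x512x3 uint8, red, green, blue); there is no depth.
- robot.calibration(name): a dict with "intrinsics" (3x3 intrinsics, pixels), "origin" and "orientation" of the camera in the world. Camera axes: x right, y down, z forward; pixel columns grow to the right and rows downward; lengths in mm; the calibration is good to about 2 mm. A picture is of the moment at which its call begins: read the wrist's pose just before it. calibration takes no time and is no camera call; for the wrist camera it gives the pose at the moment of the call.
- robot.finish_job(): hands the job in, once; it reports no verdict.
The state is a dict: "clock": time; "joint_positions": joint angles; "qd": joint speeds; "joint_efforts": joint torques, N m; "tool_pos": TCP position; "tcp_rot": TCP orientation; "contact_force": force on the tool from outside, world axes, zero at the start; "moment": the same for the moment, N m; "finger_gap": finger opening in mm.
Only numpy, scipy, OpenCV 4.12 (cv2) and the standard library are available. Lean on these libraries where they do the work, as an engineer would, in place of code of your own. Each camera call takes 0.05 s, during which the arm holds its last target.

## Task

Wipe every orange-labelled disk cartridge that lies on the bench: switch on the degausser's fan (blue bat), then its coil (red bat), push each cartridge flat through the slot until it has slid right down into the bin, leave the coil running for ten seconds more, then switch it off, and after it the fan. The coil must never be on without the fan, and no cartridge may go through the slot while the coil is off. Leave the green-labelled cartridge and the other things on the bench where they are.

Things in the scene. Friction and masses are not known exactly. Their poses are not given: they have to be found in the camera images.
- degausser: bench degausser, fixed: grey metal case, blue feed column in front. Origin at bench level under the outer face of its slot; x = feed direction (into the slot, away from the robot), y left, z up. Case x 0 to 0.225, y -0.041 to 0.041, flat roof at z = 0.129 carrying both switches; black foot plate 8 mm thick, x -0.032 to 0.230, y -0.05 to 0.05.
- slot (a point): centre of the slot's mouth, at x = 0, y = 0, z = 0.0985 in the degausser's frame, same axes. Slot 58 mm wide, 17 mm high (z 0.090, level with the ledge, to 0.107); the face above reaches z = 0.129. Flared steel cheeks 26 mm high stand at both sides of the mouth, out to x = -0.014, opening from 60 to 74 mm.
- ledge (a point): middle of the feed ledge's top before the slot, at x = -0.031, y = 0, z = 0.090 in the degausser's frame, same axes. Level, 40 mm wide, x -0.070 to 0.008. A cartridge lying on it along x overhangs 7 mm each side, feet clear, so fingers holding its sides straddle the ledge (a solid column down to the bench).
- bin (a point): middle of the bin floor inside the case, at x = 0.161, y = 0, z = 0.012 in the degausser's frame; the bin spans x 0.110 to 0.212, windows at both sides; up to four cartridges stack in it. From x = 0.008, just inside the slot, a ramp falls from the ledge to the bin: once a cartridge's middle is well past x = 0.008 it tips and slides in by itself.
- fan_switch (a joint): fan switch, an over-centre toggle: 0 = off, bat leaning 0.45 rad to the degausser's -y side; 0.9 = on, leaning 0.45 rad to its +y side. A spring drives it away from the middle (0.45) to whichever side it is on, so it must be pushed past the middle and then snaps over; about 2 N at the tip.
- fan_tip (a point): tip of the fan switch's bat, a steel bat with a blue cap 15 mm in diameter, the bat 46 mm long from its pivot to this point. It swings sideways, in the degausser's y-z plane.
- fan_pivot (a point): pivot of the fan switch, the one nearer the slot, at x = 0.08, y = 0, z = 0.134 in the degausser's frame, 5 mm above the roof; axes as the degausser's.
- coil_switch (a joint): coil switch, an over-centre toggle: 0 = off, bat leaning 0.45 rad to the degausser's -y side; 0.9 = on, leaning 0.45 rad to its +y side. A spring drives it away from the middle (0.45) to whichever side it is on, so it must be pushed past the middle and then snaps over; about 2 N at the tip.
- coil_tip (a point): tip of the coil switch's bat, a steel bat with a red cap 15 mm in diameter, the bat 46 mm long from its pivot to this point. It swings sideways, in the degausser's y-z plane.
- coil_pivot (a point): pivot of the coil switch, the one farther from the slot, at x = 0.145, y = 0, z = 0.134 in the degausser's frame, 5 mm above the roof; axes as the degausser's.
- cart0 (a point): disk cartridge to be wiped: flat black plastic slab with an ORANGE panel on both faces, 90 x 54 x 12 mm, about 90 g, slick, with two rubber feet 36 x 5 mm under its long sides, 1 mm proud; point = its centre, x along its 90 mm length, z up. It may be fed either end first. It starts lying flat on its feet on the bench, centre at z = 0.007. Absent (None) in some starts.
- cart1 (a point): disk cartridge to be wiped: flat black plastic slab with an ORANGE panel on both faces, 90 x 54 x 12 mm, about 90 g, slick, with two rubber feet 36 x 5 mm under its long sides, 1 mm proud; point = its centre, x along its 90 mm length, z up. It may be fed either end first. It starts lying flat on its feet on the bench, centre at z = 0.007. Absent (None) in some starts.
- cart2 (a point): disk cartridge to be wiped: flat black plastic slab with an ORANGE panel on both faces, 90 x 54 x 12 mm, about 90 g, slick, with two rubber feet 36 x 5 mm under its long sides, 1 mm proud; point = its centre, x along its 90 mm length, z up. It may be fed either end first. It starts lying flat on its feet on the bench, centre at z = 0.007. Absent (None) in some starts.
- cart3 (a point): disk cartridge to be wiped: flat black plastic slab with an ORANGE panel on both faces, 90 x 54 x 12 mm, about 90 g, slick, with two rubber feet 36 x 5 mm under its long sides, 1 mm proud; point = its centre, x along its 90 mm length, z up. It may be fed either end first. It starts lying flat on its feet on the bench, centre at z = 0.007. Absent (None) in some starts.
- keep (a point): disk cartridge to be left alone: like the others, 90 x 54 x 12 mm, but with a GREEN panel on both faces; point = its centre, lying flat on the bench, centre at z = 0.007
- loupe: bystander: black eye loupe, 36 mm in diameter, 34 mm high, standing; origin under its centre
- lens_tube: bystander: black lens tube, 43 mm in diameter, 62 mm high, standing; origin under its centre
- blue_canister: bystander: blue screw-cap canister, 62 mm in diameter, 92 mm high, standing; origin under its centre

How it is judged (in metres and radians):
On the way, in this order (a step that is already met when the one before it is completed fails the run):
1. the fan switch has snapped on (value of joint fan_switch above 0.75 rad and value of joint coil_switch below 0.15 rad), for 0.2 s.
2. the coil switch has snapped on, the fan still on (value of joint each of fan_switch, coil_switch above 0.75 rad), for 0.2 s.
3. every orange cartridge is in the bin, and fan and coil have stayed on for nearly ten seconds since (all of step 2 and x of cart0 in the frame of degausser between 0.115 and 0.215 m and y of cart0 in the frame of degausser between -0.04 and 0.04 m and z of each of cart0, cart1, cart2, cart3 in the frame of degausser below 0.08 m and x of cart1 in the frame of degausser between 0.115 and 0.215 m and y of cart1 in the frame of degausser between -0.04 and 0.04 m and x of cart2 in the frame of degausser between 0.115 and 0.215 m and y of cart2 in the frame of degausser between -0.04 and 0.04 m and x of cart3 in the frame of degausser between 0.115 and 0.215 m and y of cart3 in the frame of degausser between -0.04 and 0.04 m), for 9 s.
4. the coil switch has snapped off, the fan still on (all of step 1 and x of cart0 in the frame of degausser between 0.115 and 0.215 m and y of cart0 in the frame of degausser between -0.04 and 0.04 m and z of each of cart0, cart1, cart2, cart3 in the frame of degausser below 0.08 m and x of cart1 in the frame of degausser between 0.115 and 0.215 m and y of cart1 in the frame of degausser between -0.04 and 0.04 m and x of cart2 in the frame of degausser between 0.115 and 0.215 m and y of cart2 in the frame of degausser between -0.04 and 0.04 m and x of cart3 in the frame of degausser between 0.115 and 0.215 m and y of cart3 in the frame of degausser between -0.04 and 0.04 m), for 0.2 s.
At the end, for the whole second after the job is handed in: Both switches off (within 0.15 rad of their off stops); every orange cartridge present at rest inside the degausser (centre at x 0.115 to 0.215, y within 0.04, z below 0.08 in its frame); the green cartridge within 3 cm, the loupe, lens tube and canister within 4 cm of their starts (value of joint each of fan_switch, coil_switch below 0.15 rad and x of cart0 in the frame of degausser between 0.115 and 0.215 m and y of cart0 in the frame of degausser between -0.04 and 0.04 m and z of each of cart0, cart1, cart2, cart3 in the frame of degausser below 0.08 m and x of cart1 in the frame of degausser between 0.115 and 0.215 m and y of cart1 in the frame of degausser between -0.04 and 0.04 m and x of cart2 in the frame of degausser between 0.115 and 0.215 m and y of cart2 in the frame of degausser between -0.04 and 0.04 m and x of cart3 in the frame of degausser between 0.115 and 0.215 m and y of cart3 in the frame of degausser between -0.04 and 0.04 m and linear speed of each of cart0_body, cart1_body, cart2_body, cart3_body below 0.05 m/s and distance of keep from where it was at the start of the episode below 0.03 m and distance of each of loupe, lens_tube, blue_canister from where it was at the start of the episode below 0.04 m); the robot touches nothing.
It fails at once if the coil is on while the fan is off (value of joint coil_switch above 0.6 rad and value of joint fan_switch below 0.3 rad).
It fails at once if a cartridge goes through the slot while the coil is off (value of joint coil_switch below 0.3 rad and ((x of cart0 in the frame of degausser between -0.01 and 0.09 m and y of cart0 in the frame of degausser between -0.035 and 0.035 m and z of cart0 in the frame of degausser between 0.07 and 0.11 m) or (x of cart1 in the frame of degausser between -0.01 and 0.09 m and y of cart1 in the frame of degausser between -0.035 and 0.035 m and z of cart1 in the frame of degausser between 0.07 and 0.11 m) or (x of cart2 in the frame of degausser between -0.01 and 0.09 m and y of cart2 in the frame of degausser between -0.035 and 0.035 m and z of cart2 in the frame of degausser between 0.07 and 0.11 m) or (x of cart3 in the frame of degausser between -0.01 and 0.09 m and y of cart3 in the frame of degausser between -0.035 and 0.035 m and z of cart3 in the frame of degausser between 0.07 and 0.11 m))).
It fails at once if the green cartridge is moved or posted (distance of keep from where it was at the start of the episode above 0.04 m).
It fails at once if a bystander is knocked over or shoved away (distance of any of loupe, lens_tube, blue_canister from where it was at the start of the episode above 0.06 m or angle between any of loupe, lens_tube, blue_canister's own z axis and vertical above 0.6 rad).
Of cart0_body, cart1_body, cart2_body, cart3_body only 3 to 4 are there at a start; the rules pass over those that are not, and their reading is None.
At some moment in a run one of cart0_body, cart1_body, cart2_body, cart3_body may be knocked a few centimetres aside while the robot is not near it.
Once in a run the grip may slacken for a moment while it holds something.
It also fails if it takes over 208 s, if anything falls off the work surface, if the arm or the gripper's body presses on something with over 40 N, if the wrist force passes 120 N, or if a joint passes its speed limit or range.

## Working session

There is one attempt and no reset: what is moved stays moved. The work goes in short steps, Python scripts to look and compute and a shell command to move; the robot and the scene stay as the last step left them, time stands still between calls to the robot, and variables do not carry over. Pictures are saved under pics/ and viewed, and the job is handed in when it is done.

```bash
ls -la; mkdir -p pics
python3 - <<'E'
from station import robot
import cv2
s=robot.observe();print(s)
for n in ("scene","top","wrist"):
    c=robot.calibration(n);print(n,c)
    cv2.imwrite(f"pics/{n}0.png",robot.get_image(n)[:,:,::-1])
print(robot.observe()['clock'])
E
```

```text
total 12
drwxr-xr-x  3 agent agent 4096 Dec  6 09:35 .
drwxr-xr-x 23 root  root  4096 Dec  6 09:35 ..
drwxr-xr-x  2 agent agent 4096 Dec  6 09:35 pics
{'clock': 0.0, 'joint_positions': array([-1.38799316e+00,  3.42726840e-01,  1.52500311e+00, -3.06587531e-06,
        1.27535508e+00, -1.45962403e-01]), 'qd': array([ 0.00083133,  0.00144106,  0.00092202, -0.00062376, -0.00117927,
        0.00091247]), 'joint_efforts': array([ 1.36288414e-03, -4.31230688e+01, -2.44214398e+01,  7.18992180e-02,
        5.60728332e-02, -1.16232263e-04]), 'tool_pos': array([ 169.47701724, -496.48349646,  226.04766084]), 'tcp_rot': array([ 8.13288102e-01, -5.81860728e-01, -5.38281566e-04, -5.16771039e-04]), 'contact_force': array([-0.56607634,  0.57971451,  0.68288056]), 'moment': array([ 0.02683372, -0.0327527 ,  0.03230845]), 'finger_gap': 91.80198770432277}
scene {'intrinsics': array([[408.20535083,   0.        , 256.21897988],
       [  0.        , 408.20535083, 187.79176665],
       [  0.        ,   0.        ,   1.        ]]), 'origin': array([-28.86168952, 466.39135725, 877.99817606]), 'orientation': array([-0.38781148,  0.83619166, -0.35164407,  0.16349986])}
top {'intrinsics': array([[457.6466143 ,   0.        , 259.32573654],
       [  0.        , 457.6466143 , 187.18437082],
       [  0.        ,   0.        ,   1.        ]]), 'origin': array([ 367.13070816,  -34.72916449, 1219.47586243]), 'orientation': array([-0.70065094,  0.70815018, -0.05405506,  0.0684808 ])}
wrist {'intrinsics': array([[295.87665629,   0.        , 258.27962224],
       [  0.        , 295.87665629, 191.9384513 ],
       [  0.        ,   0.        ,   1.        ]]), 'origin': array([ 238.7287943 , -472.24004903,  383.7671616 ]), 'orientation': array([ 0.80557388, -0.57594026, -0.08140663,  0.11276749])}
0.15
```

View pics/scene0.png

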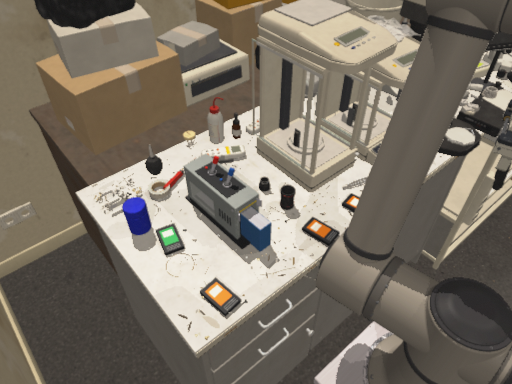

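View pics/top0.png

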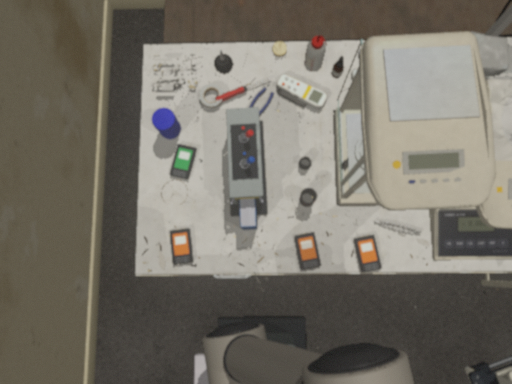

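View pics/wrist0.png

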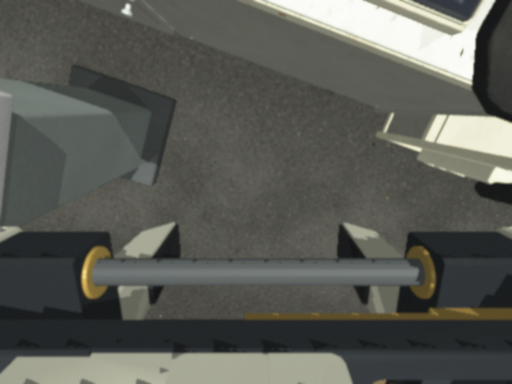

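The overview shows three orange cartridges (top image at about (181,247), (307,251), (368,253)), the green one at (182,161), the degausser at (245,165) with its feed column toward the robot, the canister at (167,123), and the loupe and tube at (305,163) and (308,197). Next I'll measure them.

```bash
cat > h.py <<'E'
import numpy as np, cv2, glob
from scipy.spatial.transform import Rotation as R
from station import robot
def ray(c,uv):
    K=c['intrinsics'];d=np.linalg.inv(K)@np.array([uv[0],uv[1],1.]);d=R.from_quat(c['orientation']).as_matrix()@d
    return np.array(c['origin']),d/np.linalg.norm(d)
def plane(c,uv,z):
    o,d=ray(c,uv);return o+d*(z-o[2])/d[2]
def tri(c1,u1,c2,u2):
    o1,d1=ray(c1,u1);o2,d2=ray(c2,u2)
    A=np.stack([d1,-d2],1);t=np.linalg.lstsq(A,o2-o1,rcond=None)[0]
    p,q=o1+t[0]*d1,o2+t[1]*d2
    return (p+q)/2,np.linalg.norm(p-q)
def proj(c,p):
    M=R.from_quat(c['orientation']).as_matrix();q=M.T@(np.array(p)-c['origin']);q=c['intrinsics']@q;return q[:2]/q[2]
def blobs(img,lo,hi,amin=20):
    h=cv2.cvtColor(img,cv2.COLOR_RGB2HSV);m=cv2.inRange(h,np.array(lo),np.array(hi))
    n,l,st,ce=cv2.connectedComponentsWithStats(m)
    out=[]
    for i in range(1,n):
        if st[i,4]>=amin:
            cs,_=cv2.findContours((l==i).astype(np.uint8),cv2.RETR_EXTERNAL,cv2.CHAIN_APPROX_NONE)
            out.append((ce[i],int(st[i,4]),cs[0][:,0,:]))
    return out
COL=dict(orange=((5,170,100),(20,255,255)),green=((50,130,60),(80,255,255)),blue=((100,120,50),(130,255,255)),red=((172,150,80),(180,255,255)))
def tool():
    s=robot.observe();return s['tool_pos'],R.from_quat(s['tcp_rot']),s
def go(target,axis_x=None):
    """tool-frame shift (m) & turn (deg) to reach target TCP with z down and tool x along axis_x(world yaw deg)"""
    p,r,s=tool()
    out=r.inv().apply(np.array(target)-p)/1000
    if axis_x is not None:
        best=None
        for k in (0,180):
            a=np.radians(axis_x+k);X=np.array([np.cos(a),np.sin(a),0]);Z=np.array([0,0,-1.]);Y=np.cross(Z,X)
            Rt=R.from_matrix(np.stack([X,Y,Z],1));dv=(r.inv()*Rt).as_rotvec(degrees=True)
            if best is None or np.linalg.norm(dv)<np.linalg.norm(best):best=dv
        print('shift',np.round(out,4),'dr',np.round(best,2))
    else: print('shift',np.round(out,4))
def axx():
    p,r,s=tool();return np.degrees(np.arctan2(*r.apply([1,0,0])[1::-1]))
E
python3 - <<'E'
from h import *
im={n:cv2.imread(f"pics/{n}0.png")[:,:,::-1].copy() for n in("scene","top")}
c={n:robot.calibration(n) for n in im}
for col in COL:
    for n in im:
        for ce,a,ct in blobs(im[n],*COL[col]):
            z={'orange':13,'green':13,'blue':0,'red':0}[col]
            r=cv2.minAreaRect(ct); print(col,n,ce.round(1),a,'plane',plane(c[n],ce,z).round(1)[:2])
E
```

```text
orange scene [234.6   2.5] 228 plane [1870.1 -978.5]
orange scene [287.6   0.7] 31 plane [ 1695.7 -1225.5]
orange scene [350.9 200.6] 39 plane [ 426.2 -281.7]
orange scene [319.9 228.8] 158 plane [ 410.8 -133.8]
orange scene [219.9 294.7] 202 plane [423.8 198. ]
orange top [180.7 249.5] 76 plane [415.3 196.8]
orange top [368.4 256.5] 101 plane [ 392.7 -292.5]
green scene [169.3 237.2] 127 plane [652.8 197.7]
blue scene [230.6 171.6] 32 plane [766.8 -98.2]
blue scene [136.6 215.3] 750 plane [792.9 223.2]
blue scene [255.  233.9] 578 plane [520.4   7.1]
blue top [163.3 119.1] 367 plane [777.4 255.6]
blue top [251.  159.1] 23 plane [659.4  11.3]
```

Run:
```python
import cv2
t=cv2.imread("pics/top0.png");cv2.imwrite("pics/topz.png",cv2.resize(t[95:245,190:320],None,fx=4.6,fy=4,interpolation=cv2.INTER_CUBIC)[:600,:800])
s=cv2.imread("pics/scene0.png");cv2.imwrite("pics/scz.png",cv2.resize(s[140:265,170:320],None,fx=4.6,fy=4.6,interpolation=cv2.INTER_CUBIC))
```

```text
(no output)
```

View pics/topz.png

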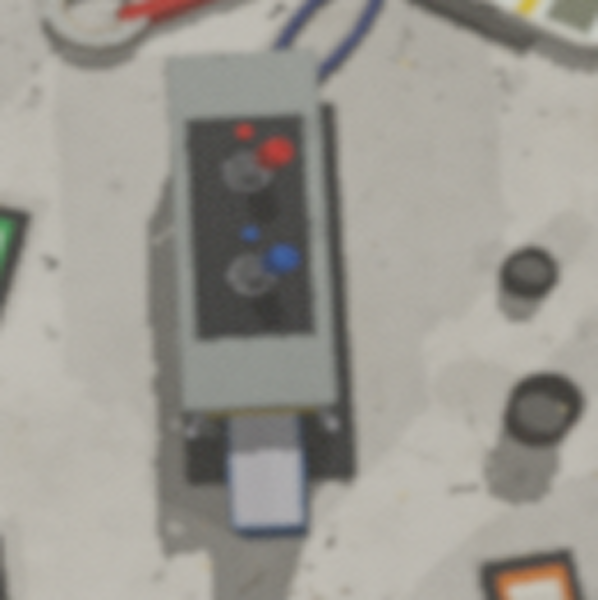

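View pics/scz.png

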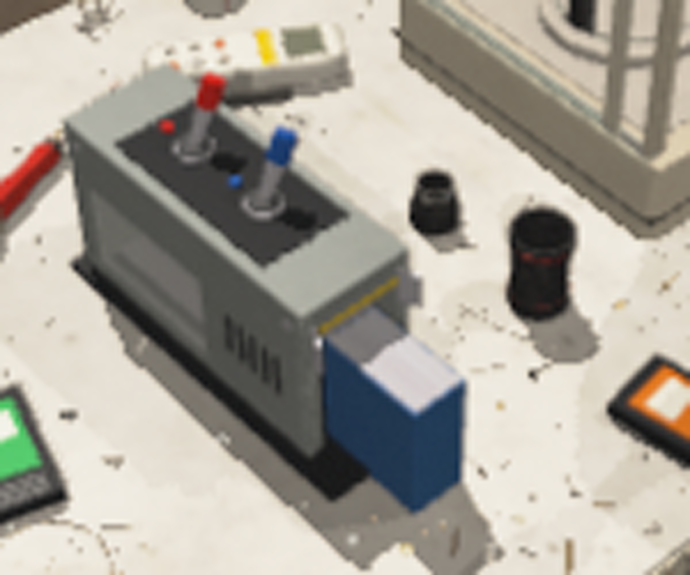

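Run:
```python
from h import *
ct=robot.calibration('top');cs=robot.calibration('scene')
T=lambda p:(190+(p[0]+.5)/4.6-.5,95+(p[1]+.5)/4-.5); S=lambda p:(170+(p[0]+.5)/4.6-.5,140+(p[1]+.5)/4.6-.5)
P={}
for n,a,b in [('roofFL',(184,410),(300,320)),('roofFR',(337,400),(405,258)),('roofBL',(166,57),(65,122)),('redcap',(276,152),(209,92)),('bluecap',(283,258),(282,147)),('ledgeL',(230,528),(415,413)),('ledgeR',(305,525),(465,378))]:
    p,e=tri(ct,T(a),cs,S(b));P[n]=p;print(n,p.round(1),'gap',e.round(1))
ro={}
for n,a in [('FL',(184,410)),('FR',(337,400)),('BL',(166,57)),('BR',(317,52))]: ro[n]=plane(ct,T(a),129);print(n,ro[n].round(1))
f=(ro['FL']+ro['FR'])/2;b=(ro['BL']+ro['BR'])/2
d=b-f;print('front',f,'len',np.linalg.norm(d),'yaw',np.degrees(np.arctan2(d[1],d[0])), 'width',np.linalg.norm(ro['FL']-ro['FR']))
for a in [(232,528),(305,525)]: print('ledge',plane(ct,T(a),90).round(1))
print('canister/loupe/tube bases', [plane(ct,T(a),h).round(0) for a,h in [((528,270),34),((545,408),62)]])
# cartridges: dark body contour in top around orange/green panels
im=cv2.imread("pics/top0.png")
h=cv2.cvtColor(im,cv2.COLOR_BGR2HSV);m=((h[:,:,2]<110)|((h[:,:,1]>150)&(h[:,:,2]>90))).astype(np.uint8)
for u,v in [(181,247),(307,251),(368,253),(182,161)]:
    s=22;sub=m[v-s:v+s,u-s:u+s].copy();sub=cv2.morphologyEx(sub,cv2.MORPH_CLOSE,np.ones((9,9)))
    n,l,st,ce=cv2.connectedComponentsWithStats(sub);k=l[s,s]
    q=cv2.findContours((l==k).astype(np.uint8),cv2.RETR_EXTERNAL,cv2.CHAIN_APPROX_NONE)[0][0][:,0,:]+[u-s,v-s]
    W=np.array([plane(ct,x,13)[:2] for x in q],np.float32);r=cv2.minAreaRect(W);print((u,v),r)
```

```text
roofFL [535.9  59.3 124.1] gap 0.6
roofFR [542.6 -21.3 114.1] gap 0.4
roofBL [758.8  68.4 123.8] gap 3.2
redcap [685.9   8.3 161.4] gap 0.0
bluecap [620.5   4.9 161.1] gap 0.4
ledgeL [466.5  36.8  91.6] gap 0.7
ledgeR [468.9  -2.8  88.6] gap 1.0
FL [534.9  58.7 129. ]
FR [540.1 -21.6 129. ]
BL [758.1  69.  129. ]
BR [760. -13. 129.]
front [537.5128115   18.54115516 129.        ] len 221.73698349718134 yaw 2.4497235652258658 width 80.51066243924868
ledge [466.9  36.1  90. ]
ledge [468.3  -3.2  90. ]
canister/loupe/tube bases [array([ 641., -131.,   34.]), array([ 544., -136.,   62.])]
(181, 247) ((423.6463623046875, 195.76760864257812), (110.88237762451172, 52.03349685668945), 7.156444072723389)
(307, 251) ((408.0755615234375, -133.67813110351562), (111.43606567382812, 54.709781646728516), 8.802117347717285)
(368, 253) ((401.05810546875, -288.9658508300781), (108.970458984375, 55.81549072265625), 8.493169784545898)
(182, 161) ((660.5650024414062, 195.7936553955078), (38.56230545043945, 52.99717330932617), 89.22966003417969)
```

Run:
```python
from h import *
print(axx()); go((470,15,300),-87.5)
```

```text
-71.15951218432001
shift [-0.3872 -0.4496 -0.0733] dr [-0.    0.06 16.34]
```

```bash
python3 -m creep '{"grip":[-1,-1,-1,-1,-1,-1,-1,-1],"xyz":[[-0.022,-0.025,-0.02],[-0.044,-0.05,-0.04],[-0.066,-0.075,-0.05],[-0.088,-0.1,-0.06],[-0.11,-0.125,-0.073],[-0.132,-0.15,-0.073],[-0.154,-0.175,-0.073],[-0.176,-0.2,-0.073]],"dr":[[0,0,2],[0,0,4],[0,0,6],[0,0,8],[0,0,8],[0,0,8],[0,0,8],[0,0,8]]}' 20; python3 -c "
from h import *
go((470,15,300),-87.5)"
```

```text
clock: 0.82
tool_pos: [302.4, -264.0, 299.6]
tcp_rot: [0.771, -0.637, -0.0, -0.0]
contact_force: [0.8, 0.0, 0.5]
finger_gap: 91.9
shift [-2.426e-01 -2.170e-01 -2.000e-04] dr [-0.01  0.05  8.32]
```

```bash
python3 -m creep '{"grip":[-1,-1,-1,-1,-1,-1,-1,-1],"xyz":[[-0.028,-0.025,0],[-0.056,-0.05,0],[-0.084,-0.075,0],[-0.112,-0.1,0],[-0.14,-0.125,0],[-0.168,-0.15,0],[-0.196,-0.175,0],[-0.224,-0.2,0]],"dr":[[0,0,1],[0,0,2],[0,0,3],[0,0,4],[0,0,5],[0,0,6],[0,0,7],[0,0,8]]}'
python3 - <<'E'
from h import *
go((470,15,300),-87.5);np.save('pics/w1.npy',robot.calibration('wrist'),allow_pickle=True)
cv2.imwrite("pics/w1.png",robot.get_image('wrist')[:,:,::-1])
E
```

```text
clock: 1.48
tool_pos: [457.2, -4.5, 299.7]
tcp_rot: [0.724, -0.69, -0.0, -0.0]
contact_force: [1.6, -0.6, 0.8]
finger_gap: 91.7
shift [-0.0188 -0.0137 -0.0003] dr [-0.    0.04  0.28]
```

View pics/w1.png

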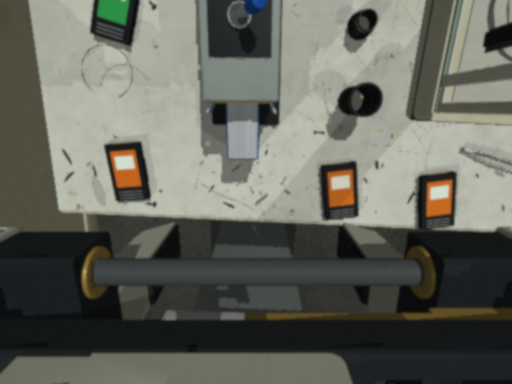

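The wrist view shows the three cartridges at (128,172), (340,190) and (437,199). The ledge end is at about (243,158) and the roof's front edge runs along row 102. I'll take a second view further forward.

```bash
python3 -m creep '{"grip":[-1,-1,-1,-1,-1,-1,-1,-1],"xyz":[[-0.02,-0.03,0],[-0.02,-0.06,0],[-0.02,-0.09,0],[-0.02,-0.11,0],[-0.02,-0.12,0],[-0.02,-0.12,0],[-0.02,-0.12,0],[-0.02,-0.12,0]],"dr":[[0,0,0],[0,0,0],[0,0,0],[0,0,0],[0,0,0],[0,0,0],[0,0,0],[0,0,0]]}'
python3 - <<'E'
from h import *
np.save('pics/w2.npy',robot.calibration('wrist'),allow_pickle=True)
cv2.imwrite("pics/w2.png",robot.get_image('wrist')[:,:,::-1])
for n in('w1','w2'):
    a=cv2.imread(f'pics/{n}.png');y=0
    cv2.imwrite(f'pics/{n}z.png',cv2.resize(a[0:230,60:466 if n=='w1' else 466],None,fx=1.97,fy=2.6,interpolation=cv2.INTER_CUBIC))
E
```

```text
clock: 2.2
tool_pos: [577.7, 26.5, 299.7]
tcp_rot: [0.725, -0.689, -0.001, -0.002]
contact_force: [0.6, -0.2, 0.1]
finger_gap: 91.7
```

View pics/w2.png

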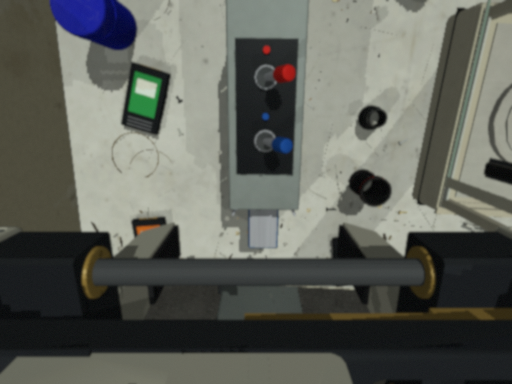

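Run:
```python
import cv2
a=cv2.imread('pics/w2.png');cv2.imwrite('pics/w2z.png',cv2.resize(a[60:252,215:320],None,fx=5,fy=3,interpolation=cv2.INTER_CUBIC))
a=cv2.imread('pics/w1.png');cv2.imwrite('pics/w1z.png',cv2.resize(a[80:170,190:295],None,fx=6,fy=6,interpolation=cv2.INTER_CUBIC))
```

```text
(no output)
```

View pics/w2z.png

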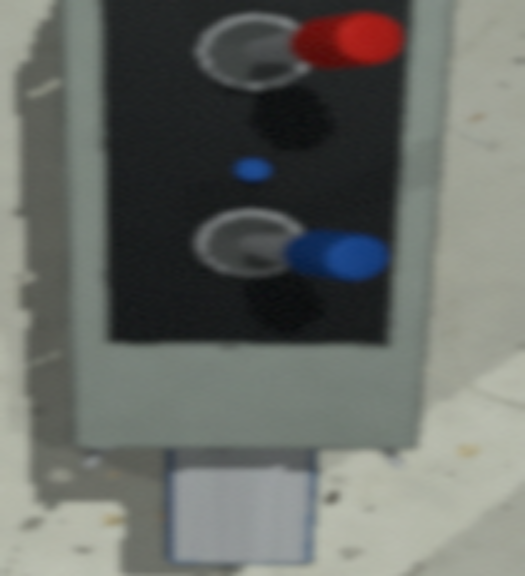

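View pics/w1z.png

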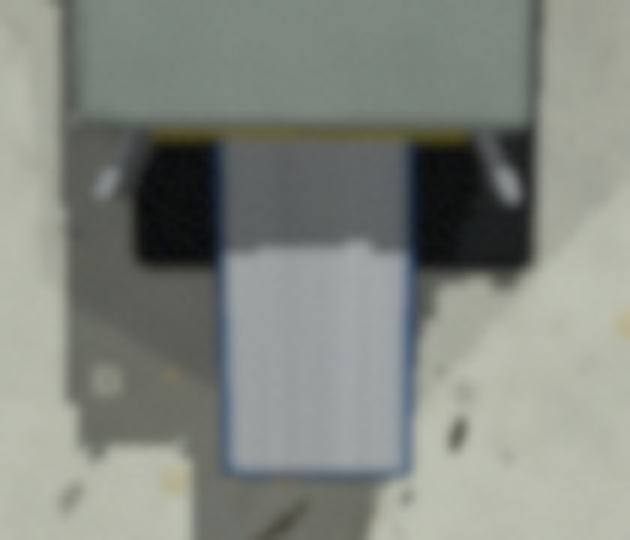

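Run:
```python
from h import *
C={n:np.load(f'pics/{n}.npy',allow_pickle=True).item() for n in('w1','w2')}
A=lambda p:(190+(p[0]+.5)/6-.5,80+(p[1]+.5)/6-.5); B=lambda p:(215+(p[0]+.5)/5-.5,60+(p[1]+.5)/3-.5)
# heights from two views
for n,a,b in [('roofFL',(70,125),(76,447)),('roofFR',(532,125),(418,447)),('ledgeFL',(225,473),(168,562)),('ledgeFR',(408,475),(312,562))]:
    p,e=tri(C['w1'],A(a),C['w2'],B(b));print(n,p.round(1),e.round(1))
pl=lambda n,p,z:plane(C[n],(A if n=='w1' else B)(p),z)
for n,ps in [('w1',[(70,125),(532,125)]),('w2',[(76,447),(418,447),(62,0),(450,0)])]:
    print('roof',n,[pl(n,p,129)[:2].round(1) for p in ps])
for n,ps in [('w1',[(225,473),(408,475),(215,140),(415,140)]),('w2',[(168,562),(312,562)])]:
    print('ledge',n,[pl(n,p,90)[:2].round(1) for p in ps])
print('pivot rings',[pl('w2',p,131)[:2].round(1) for p in [(252,52),(250,242)]])
print('captops',[pl('w2',p,172)[:2].round(1) for p in [(370,38),(357,257)]])
# carts: dark rect around orange in w1
im=cv2.imread('pics/w1.png');g=cv2.cvtColor(im,cv2.COLOR_BGR2HSV)
m=((g[:,:,2]<75)|((g[:,:,1]>150)&(g[:,:,2]>90))).astype(np.uint8)
for u,v in [(128,172),(340,190),(437,199)]:
    s=36;sub=m[v-s:min(v+s,229),u-s:u+s].copy();sub=cv2.morphologyEx(sub,cv2.MORPH_OPEN,np.ones((3,3)));sub=cv2.morphologyEx(sub,cv2.MORPH_CLOSE,np.ones((9,9)))
    n,l,st,ce=cv2.connectedComponentsWithStats(sub);k=l[s,s]
    q=cv2.findContours((l==k).astype(np.uint8),cv2.RETR_EXTERNAL,cv2.CHAIN_APPROX_NONE)[0][0][:,0,:]+[u-s,v-s]
    W=np.array([plane(C['w1'],x,13)[:2] for x in q],np.float32);print((u,v),cv2.minAreaRect(W))
```

```text
roofFL [534.4  59.8 128.4] 1.5
roofFR [538.2 -21.3 126.7] 0.2
ledgeFL [466.5  36.   88.7] 0.3
ledgeFR [468.   -2.9  87.7] 1.0
roof w1 [array([534.2,  60.5]), array([538.2, -21.1])]
roof w2 [array([534.8,  59.1]), array([539.1, -21.1]), array([696. ,  65.9]), array([700. , -13.4])]
ledge w1 [array([466.8,  35.7]), array([468.2,  -2.4]), array([533.2,  39. ]), array([535.1,  -0.6])]
ledge w2 [array([467.1,  36.1]), array([469.2,  -3.2])]
pivot rings [array([681.2,  26.1]), array([616.5,  22.8])]
captops [array([682.3,   5.7]), array([617.1,   3. ])]
(128, 172) ((424.8598327636719, 194.10165405273438), (88.74908447265625, 55.499698638916016), 7.039217472076416)
(340, 190) ((410.6984558105469, -131.70567321777344), (88.4972915649414, 55.606719970703125), 10.036439895629883)
(437, 199) ((416.7424011230469, -288.2983093261719), (22.750673294067383, 32.578514099121094), 2.815333127975464)
```

```bash
cat >> h.py <<'E'
YAW=2.7;O=np.array([536.8,19.3])
def D(x,y,z):
    a=np.radians(YAW);return np.array([O[0]+x*np.cos(a)-y*np.sin(a),O[1]+x*np.sin(a)+y*np.cos(a),z])
def dg(x,y,z): go(D(x,y,z),YAW-90)
def inD():
    p=tool()[0];a=np.radians(YAW);d=p[:2]-O;return np.array([d[0]*np.cos(a)+d[1]*np.sin(a),-d[0]*np.sin(a)+d[1]*np.cos(a),p[2]])
E
python3 -c "
from h import *
dg(80,-62,200);dg(80,-62,158)"
```

```text
shift [ 0.0678 -0.0384  0.0998] dr [-0.1   0.27  0.2 ]
shift [ 0.068  -0.0383  0.1418] dr [-0.1   0.27  0.2 ]
```

```bash
python3 -m creep '{"grip":[1,1,1,1,1,1,1,1],"xyz":[[0.03,-0.02,0],[0.06,-0.038,0.02],[0.068,-0.038,0.05],[0.068,-0.038,0.08],[0.068,-0.038,0.11],[0.068,-0.038,0.13],[0.068,-0.038,0.142],[0.068,-0.038,0.142]],"dr":[[0,0,0],[0,0,0.2],[0,0,0.2],[0,0.2,0.2],[0,0.2,0.2],[0,0.2,0.2],[-0.1,0.2,0.2],[-0.1,0.2,0.2]]}'
python3 - <<'E'
from h import *
print(inD());dg(80,-10,158)
cv2.imwrite("pics/w3.png",robot.get_image('wrist')[:,:,::-1])
E
```

```text
clock: 2.92
tool_pos: [620.1, -41.1, 159.9]
tcp_rot: [0.723, -0.691, 0.002, -0.001]
contact_force: [0.7, -1.5, 0.7]
finger_gap: 43.0
[ 80.33145247 -64.20767346 159.89733743]
shift [-0.0542  0.0004  0.0018] dr [-0.28 -0.13 -0.08]
```

View pics/w3.png

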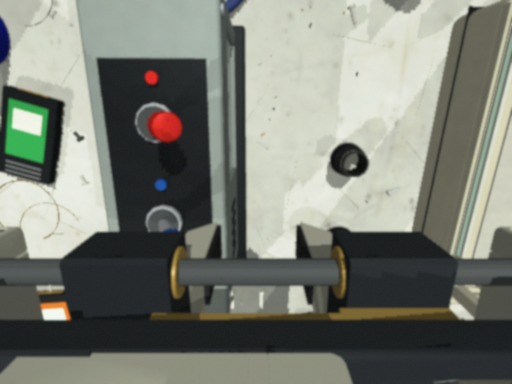

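```bash
python3 -m creep '{"grip":[1,1,1,1,1,1,1,1],"xyz":[[0,0,0],[0,0,0],[0,0,0],[0,0,0],[0,0,0],[-0.01,0,0.002],[-0.02,0,0.002],[-0.03,0,0.002]],"dr":[[0,0,0],[0,0,0],[0,0,0],[0,0,0],[0,0,0],[0,0,0],[0,0,0],[0,0,0]]}'; python3 -m creep '{"grip":[1,1,1,1,1,1,1,1],"xyz":[[-0.01,0,0],[-0.02,0,0],[-0.026,0,0],[-0.026,0,0],[-0.026,0,0],[-0.026,0,0],[-0.026,0,0],[-0.026,0,0]],"dr":[[0,0,0],[0,0,0],[0,0,0],[0,0,0],[0,0,0],[0,0,0],[0,0,0],[0,0,0]]}'
python3 - <<'E'
from h import *
print(inD());dg(145,-62,158)
cv2.imwrite("pics/s4.png",cv2.resize(robot.get_image('scene')[130:270,160:330,::-1],None,fx=4,fy=4))
E
```

```text
clock: 3.63
tool_pos: [618.5, -10.2, 158.0]
tcp_rot: [0.723, -0.691, 0.002, -0.001]
contact_force: [-0.4, -3.4, 3.3]
finger_gap: 0.8
clock: 4.3
tool_pos: [617.2, 15.7, 157.7]
tcp_rot: [0.723, -0.691, 0.002, -0.0]
contact_force: [-0.4, -5.1, 0.0]
finger_gap: 0.5
[ 80.13410268  -7.39867443 157.6843359 ]
shift [ 0.0545 -0.0649  0.0001] dr [-0.22 -0.18 -0.07]
```

View pics/s4.png

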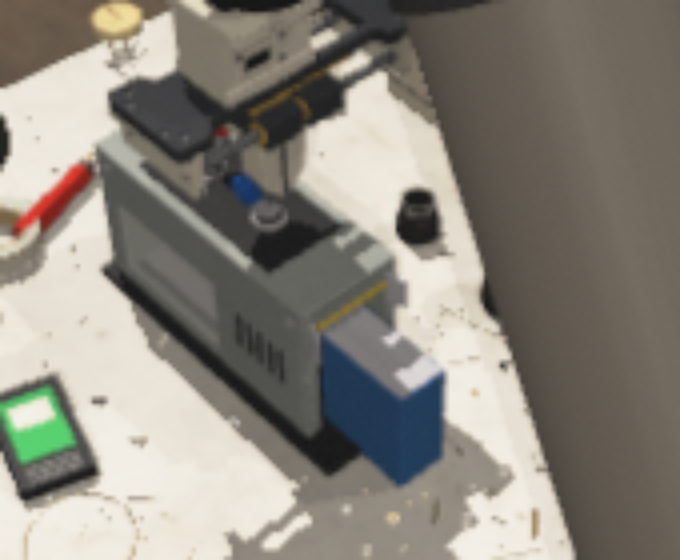

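```bash
python3 -m creep '{"grip":[1,1,1,1,1,1,1,1],"xyz":[[0.02,0,0],[0.045,0,0],[0.057,-0.02,0],[0.057,-0.04,0],[0.057,-0.06,0],[0.057,-0.065,0],[0.057,-0.065,0],[0.057,-0.065,0]],"dr":[[0,0,0],[0,0,0],[0,0,0],[0,0,0],[0,0,0],[0,0,0],[0,0,0],[0,0,0]]}'
python3 - <<'E'
from h import *
print(inD());dg(145,-12,158)
cv2.imwrite("pics/t5.png",cv2.resize(robot.get_image('top')[90:240,190:330,::-1],None,fx=4,fy=4))
E
```

```text
clock: 5.02
tool_pos: [684.0, -37.5, 157.5]
tcp_rot: [0.723, -0.69, 0.002, -0.0]
contact_force: [0.1, 0.5, 0.1]
finger_gap: 0.5
[144.34718107 -63.62170824 157.48698796]
shift [-0.0516 -0.0006 -0.0006] dr [-0.13 -0.12 -0.03]
```

View pics/t5.png

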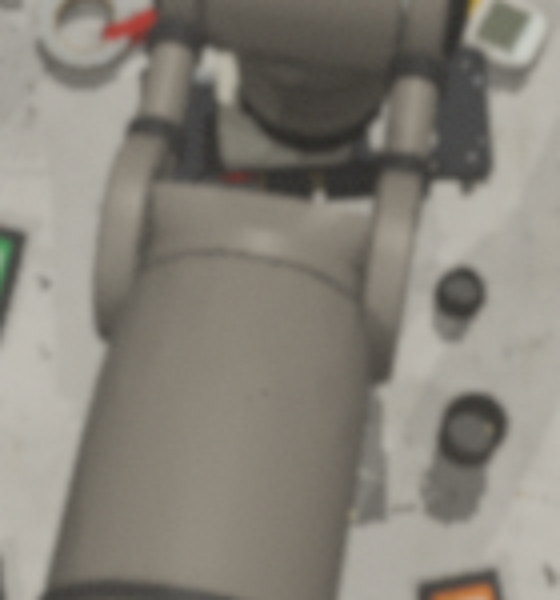

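Run:
```python
from h import *
cv2.imwrite("pics/s5.png",cv2.resize(robot.get_image('scene')[130:270,160:330,::-1],None,fx=4,fy=4))
```

```text
(no output)
```

View pics/s5.png

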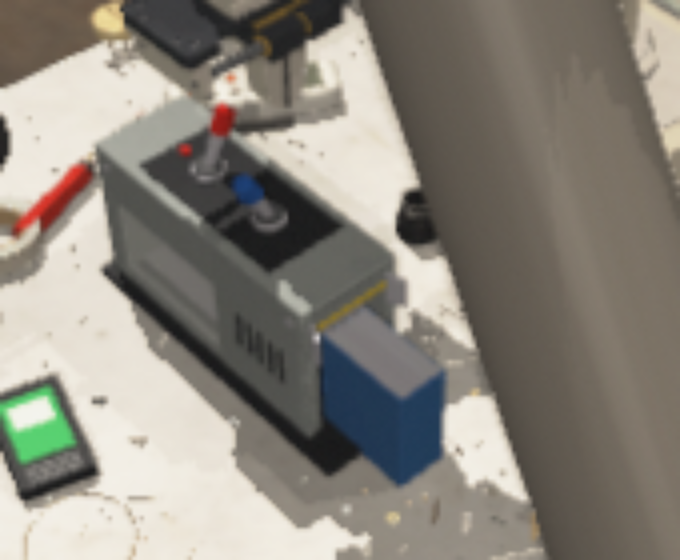

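The fan bat (blue, about (245,187)) has snapped to +y, while the red bat still leans to -y. Next I'll sweep the coil bat.

```bash
python3 -m creep '{"grip":[1,1,1,1,1,1,1,1],"xyz":[[-0.01,0,0],[-0.02,0,0],[-0.03,0,0],[-0.04,0,0],[-0.053,0,0],[-0.053,0,0],[-0.03,0,0],[0,0,0]],"dr":[[0,0,0],[0,0,0],[0,0,0],[0,0,0],[0,0,0],[0,0,0],[0,0,0],[0,0,0]]}'
python3 - <<'E'
from h import *
print(inD());
cv2.imwrite("pics/s6.png",cv2.resize(robot.get_image('scene')[130:270,160:330,::-1],None,fx=4,fy=4))
go((411,-131.7,250),-80+0)
E
```

```text
clock: 5.78
tool_pos: [683.6, -34.5, 157.8]
tcp_rot: [0.725, -0.689, 0.001, -0.0]
contact_force: [0.9, -0.0, -0.0]
finger_gap: 0.0
[144.07519529 -60.6682154  157.76902905]
shift [ 0.0771  0.2764 -0.0926] dr [-0.12 -0.28 -7.39]
```

View pics/s6.png

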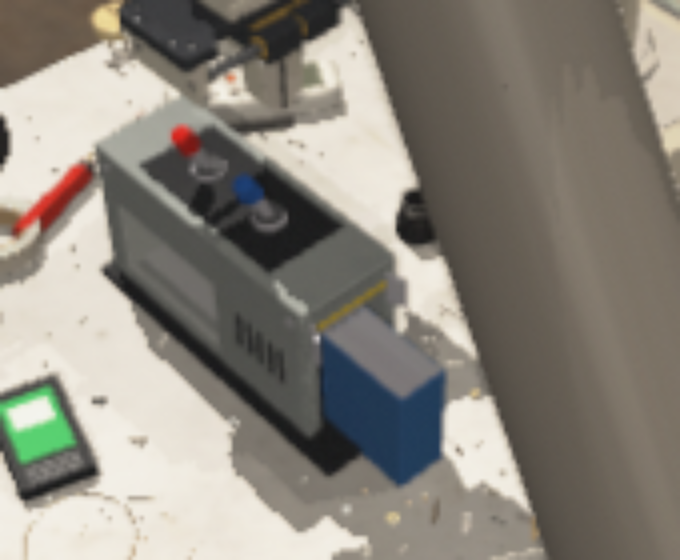

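```bash
python3 -m creep '{"grip":[1,1,1,1,-1,-1,-1,-1],"xyz":[[0,0,-0.04],[0,0,-0.08],[0,0.02,-0.11],[0.02,0.06,-0.14],[0.035,0.1,-0.14],[0.05,0.14,-0.14],[0.065,0.18,-0.14],[0.077,0.216,-0.14]],"dr":[[0,0,0],[0,0,-1],[0,0,-2],[0,0,-3],[0,0,-4],[0,0,-5],[0,0,-6],[0,0,-7]]}'
python3 - <<'E'
from h import *
go((440,-132,300),-80)
E
```

```text
clock: 6.5
tool_pos: [478.4, -124.8, 297.3]
tcp_rot: [0.764, -0.645, 0.002, 0.001]
contact_force: [0.5, -0.3, 0.9]
finger_gap: 22.6
shift [ 0.0006  0.0391 -0.0027] dr [-0.11 -0.26 -0.3 ]
```

```bash
cat >> h.py <<'E'
def meas(name,z=13,rowmax=228):
    c=robot.calibration('wrist');im=robot.get_image('wrist');cv2.imwrite(f'pics/{name}.png',im[:,:,::-1])
    np.save(f'pics/{name}.npy',c,allow_pickle=True)
    g=cv2.cvtColor(im,cv2.COLOR_RGB2HSV)
    om=cv2.inRange(g,np.array(COL['orange'][0]),np.array(COL['orange'][1]));om[rowmax:]=0
    m=((g[:,:,2]<75)|((g[:,:,1]>150)&(g[:,:,2]>90))).astype(np.uint8);m[rowmax:]=0
    m=cv2.morphologyEx(cv2.morphologyEx(m,cv2.MORPH_OPEN,np.ones((3,3))),cv2.MORPH_CLOSE,np.ones((9,9)))
    om=cv2.morphologyEx(om,cv2.MORPH_CLOSE,np.ones((9,9)))
    n,l,st,ce=cv2.connectedComponentsWithStats(om);n2,l2,_,_=cv2.connectedComponentsWithStats(m)
    for i in range(1,n):
        if st[i,4]<150: continue
        q=cv2.findContours((l==i).astype(np.uint8),cv2.RETR_EXTERNAL,cv2.CHAIN_APPROX_NONE)[0][0][:,0,:]
        ids=l2[l==i];ids=ids[ids>0]
        if len(ids)==0: continue
        k=np.bincount(ids).argmax()
        q2=cv2.findContours((l2==k).astype(np.uint8),cv2.RETR_EXTERNAL,cv2.CHAIN_APPROX_NONE)[0][0][:,0,:]
        f=lambda q,z:cv2.minAreaRect(np.array([plane(c,x,z)[:2] for x in q],np.float32))
        r=f(q2,z);ro=f(q,z)
        cut=q2[:,1].max()>=rowmax-2
        L=r[2] if r[1][0]>r[1][1] else r[2]-90
        Lo=ro[2] if ro[1][0]>ro[1][1] else ro[2]-90
        print('px',ce[i].round(0),'body',np.round(r[0],1),np.round(r[1],1),'long yaw',round(L,1),'CUT' if cut else '','| panel',np.round(ro[0],1),np.round(ro[1],1),round(Lo,1))
E
python3 - <<'E'
from h import *
meas('c1');print(np.round(inD(),1))
E
```

```text
px [ 40. 156.] body [425.  192.2] [88.  58.2] long yaw 7.2  | panel [430.1 197.9] [58.2 40.2] 6.9
px [257. 201.] body [ 410.9 -133.5] [87.1 52.7] long yaw 9.7 CUT | panel [ 414.9 -133.7] [57.3 39.5] 9.7
px [353. 216.] body [ 419.6 -284.6] [53.7 55.2] long yaw -80.4 CUT | panel [ 414.5 -288.7] [42.3 40.6] 9.6
[ -72.  -142.1  296.7]
```

View pics/c1.png

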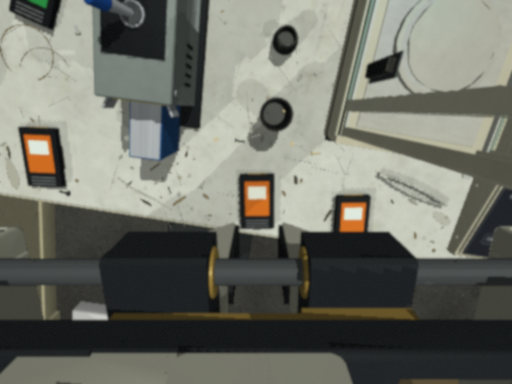

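Run:
```python
from h import *
P={}
for n in('w1','c1'):
    c=np.load(f'pics/{n}.npy',allow_pickle=True).item();im=cv2.imread(f'pics/{n}.png')[:,:,::-1].copy()
    for ce,a,ct in blobs(im[:228],*COL['orange'],amin=150): P.setdefault(n,[]).append((c,cv2.minAreaRect(ct)[0]))
for c,u in P['w1']:
    for d,v in P['c1']:
        p,e=tri(c,u,d,v)
        if e<4: print(p.round(1),e.round(1))
go((398.5,-134.6,60),9.8-90);go((398.5,-134.6,3),9.8-90)
```

```text
[430.5 198.3  13. ] 0.2
[ 416.2 -133.4   14.4] 0.7
shift [-0.0046  0.0722  0.237 ] dr [ 0.31 -0.2  -0.12]
shift [-0.0048  0.0719  0.294 ] dr [ 0.31 -0.2  -0.12]
```

```bash
python3 -m creep '{"grip":[-1,-1,-1,-1,-1,-1,-1,-1],"xyz":[[-0.002,0.03,0.01],[-0.004,0.06,0.04],[-0.005,0.072,0.075],[-0.005,0.072,0.11],[-0.005,0.072,0.145],[-0.005,0.072,0.18],[-0.005,0.072,0.215],[-0.005,0.072,0.237]],"dr":[[0,0,0],[0.3,-0.2,-0.1],[0.3,-0.2,-0.1],[0.3,-0.2,-0.1],[0.3,-0.2,-0.1],[0.3,-0.2,-0.1],[0.3,-0.2,-0.1],[0.3,-0.2,-0.1]]}'
python3 - <<'E'
from h import *
go((398.5,-134.6,3),9.8-90)
cv2.imwrite("pics/c2.png",robot.get_image('wrist')[:,:,::-1]);cv2.imwrite("pics/c2s.png",robot.get_image('scene')[:,:,::-1])
E
```

```text
clock: 7.22
tool_pos: [397.2, -133.0, 57.4]
tcp_rot: [0.765, -0.644, -0.002, 0.0]
contact_force: [-0.5, 0.2, 1.0]
finger_gap: 79.8
shift [ 0.0019 -0.0011  0.0544] dr [ 0.15  0.15 -0.04]
```

View pics/c2.png

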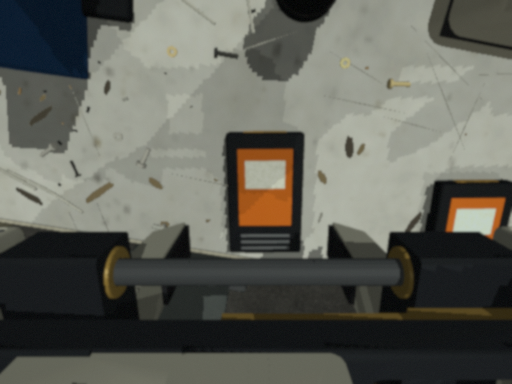

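View pics/c2s.png

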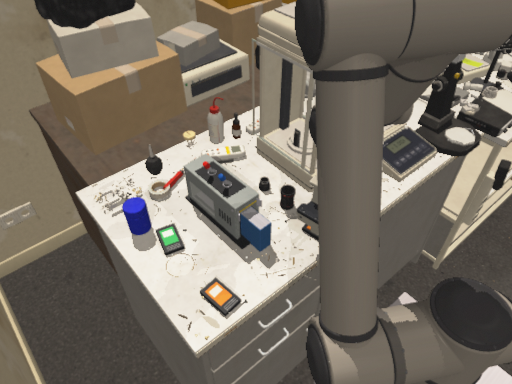

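```bash
python3 - <<'E'
from h import *
meas('c3',rowmax=254)
E
python3 -m creep '{"grip":[-1,-1,-1,-1,-1,-1,-1,-1],"xyz":[[0.002,-0.001,0.02],[0.002,-0.001,0.035],[0.002,-0.001,0.045],[0.002,-0.001,0.05],[0.002,-0.001,0.0535],[0.002,-0.001,0.0535],[0.002,-0.001,0.0535],[0.002,-0.001,0.0535]],"dr":[[0,0,0],[0,0,0],[0,0,0],[0,0,0],[0,0,0],[0,0,0],[0,0,0],[0,0,0]]}' 25;python3 -m creep '{"grip":[0,0.3,0.6,1,1,1,1,1],"xyz":[[0,0,0],[0,0,0],[0,0,0],[0,0,0],[0,0,0],[0,0,0],[0,0,0],[0,0,0]],"dr":[[0,0,0],[0,0,0],[0,0,0],[0,0,0],[0,0,0],[0,0,0],[0,0,0],[0,0,0]]}' 25
python3 - <<'E'
from h import *
meas('c4',rowmax=254)
dg(-80,0,150)
E
```

```text
px [266. 191.] body [ 410.5 -133.5] [88.7 54.8] long yaw 10.5  | panel [ 415.4 -133.8] [55.6 38.6] 9.9
px [477. 207.] body [ 413.3 -253.9] [ 57.3 133.2] long yaw -80.1 CUT | panel [ 421.6 -287.2] [26.2 38.8] -80.1
clock: 8.03
tool_pos: [399.5, -135.3, 6.5]
tcp_rot: [0.765, -0.644, -0.001, 0.0]
contact_force: [0.2, -0.2, 0.8]
finger_gap: 91.7
clock: 8.7
tool_pos: [399.5, -135.4, 6.5]
tcp_rot: [0.765, -0.644, -0.001, 0.0]
contact_force: [0.5, -0.8, 0.6]
finger_gap: 53.3
px [258. 213.] body [ 433.2 -183.4] [ 61.7 177.7] long yaw -80.2 CUT | panel [ 418.4 -131.4] [50.4 38.6] 9.8
shift [-0.1392 -0.0819 -0.1434] dr [0.11 0.09 7.07]
```

```bash
python3 -m creep '{"grip":[0.1,0,0,0,0,0,1,1],"xyz":[[0,0,0],[0,0,0],[0,0,0.003],[0,0,0.006],[0,0,0.006],[0,0,0.006],[0,0,0.005],[0,0,0.004]],"dr":[[0,0,0],[0,0,0],[0,0,0],[0,0,0],[0,0,0],[0,0,0],[0,0,0],[0,0,0]]}' 25;python3 -m creep '{"grip":[1,1,1,1,1,1,1,1],"xyz":[[0,0,0],[0,0,0],[0,0,0],[0,0,0],[0,0,0],[0,0,-0.01],[0,0,-0.03],[0,0,-0.05]],"dr":[[0,0,0],[0,0,0],[0,0,0],[0,0,0],[0,0,0],[0,0,0],[0,0,0],[0,0,0]]}' 25
python3 - <<'E'
from h import *
dg(-85,0,150)
cv2.imwrite("pics/c5.png",robot.get_image('wrist')[:,:,::-1])
E
```

```text
clock: 9.42
tool_pos: [399.5, -135.3, 2.5]
tcp_rot: [0.765, -0.644, -0.001, 0.0]
contact_force: [-0.1, 0.1, -0.3]
finger_gap: 53.8
clock: 10.08
tool_pos: [398.9, -135.0, 52.5]
tcp_rot: [0.765, -0.644, -0.003, 0.0]
contact_force: [0.1, -1.3, -1.4]
finger_gap: 53.8
shift [-0.1394 -0.0774 -0.0973] dr [0.23 0.18 7.07]
```

View pics/c5.png

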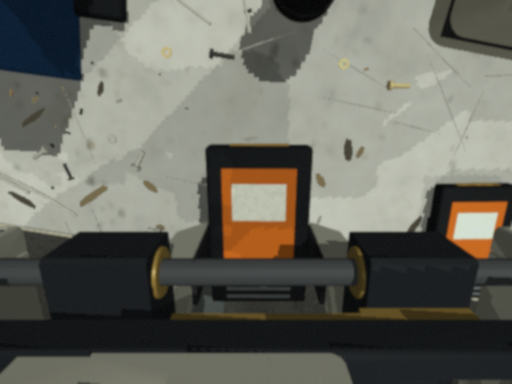

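```bash
python3 -m creep '{"grip":[1,1,1,1,1,1,1,1],"xyz":[[0,0,-0.03],[0,0,-0.06],[-0.02,0,-0.09],[-0.05,0,-0.097],[-0.08,-0.01,-0.097],[-0.11,-0.025,-0.097],[-0.13,-0.04,-0.097],[-0.14,-0.06,-0.097]],"dr":[[0,0,0],[0,0,0],[0,0,2],[0,0,4],[0,0,6],[0,0,7],[0,0,7],[0.2,0.2,7]]}' 25
python3 - <<'E'
from h import *
print(inD())
dg(-85,0,150);dg(-90,0,95)
cv2.imwrite("pics/c6.png",robot.get_image('wrist')[:,:,::-1])
E
```

```text
clock: 10.8
tool_pos: [435.2, 14.6, 152.7]
tcp_rot: [0.725, -0.689, 0.002, -0.0]
contact_force: [0.5, -0.9, -1.0]
finger_gap: 53.2
[-1.01713275e+02  5.86660371e-02  1.52718414e+02]
shift [ 0.0001 -0.0167  0.0028] dr [-0.22 -0.18  0.17]
shift [-0.0001 -0.0115  0.0578] dr [-0.22 -0.18  0.17]
```

View pics/c6.png

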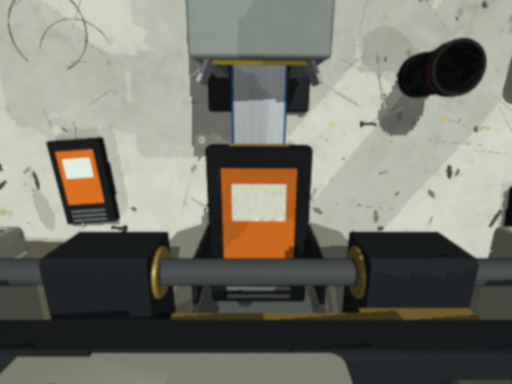

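```bash
python3 -m creep '{"grip":[1,1,1,1,1,1,1,1],"xyz":[[0,-0.005,0.015],[0,-0.01,0.03],[0,-0.011,0.045],[0,-0.011,0.054],[0,-0.011,0.056],[0,-0.011,0.056],[0,-0.011,0.056],[0,-0.011,0.056]],"dr":[[-0.2,-0.2,0.2],[-0.2,-0.2,0.2],[-0.2,-0.2,0.2],[-0.2,-0.2,0.2],[-0.2,-0.2,0.2],[-0.2,-0.2,0.2],[-0.2,-0.2,0.2],[-0.2,-0.2,0.2]]}' 25
python3 - <<'E'
from h import *
print(inD())
dg(-34,0,94.5)
cv2.imwrite("pics/c7.png",robot.get_image('wrist')[:,:,::-1]);cv2.imwrite("pics/c7s.png",cv2.resize(robot.get_image('scene')[130:270,160:330,::-1],None,fx=4,fy=4))
E
```

```text
clock: 11.52
tool_pos: [451.2, 15.5, 97.9]
tcp_rot: [0.723, -0.69, 0.002, -0.002]
contact_force: [-0.4, 0.2, -1.6]
finger_gap: 53.8
[-85.69204205   0.25305653  97.91330236]
shift [ 0.0002 -0.0517  0.0038] dr [-0.38  0.   -0.03]
```

View pics/c7.png

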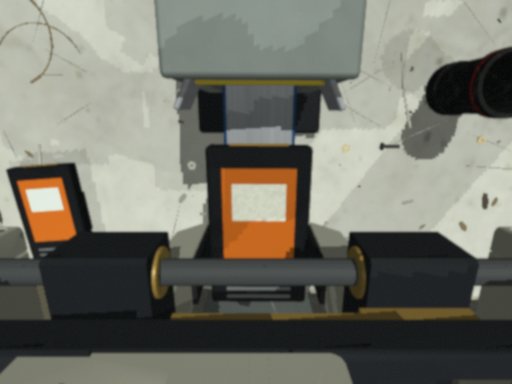

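View pics/c7s.png

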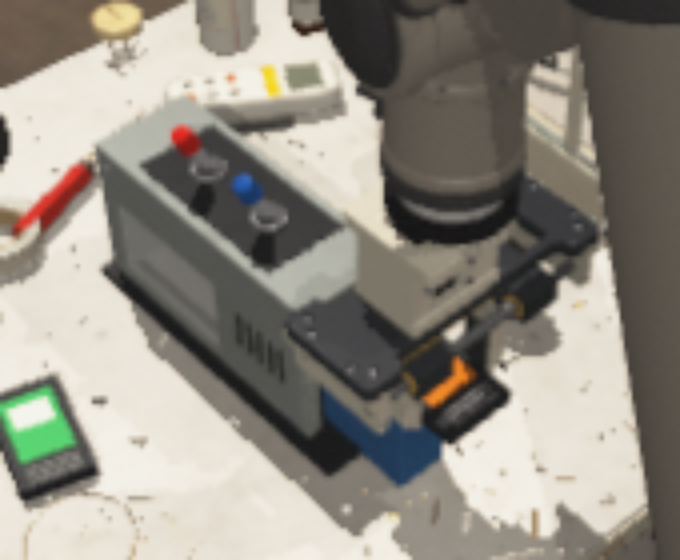

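```bash
python3 -m creep '{"grip":[1,1,1,1,1,1,1,1],"xyz":[[0,-0.008,0.002],[0,-0.016,0.003],[0,-0.024,0.003],[0,-0.032,0.003],[0,-0.040,0.003],[0,-0.047,0.003],[0,-0.050,0.004],[0,-0.050,0.004]],"dr":[[-0.3,0,0],[-0.3,0,0],[-0.3,0,0],[-0.3,0,0],[-0.3,0,0],[-0.3,0,0],[-0.3,0,0],[-0.3,0,0]]}' 25
python3 - <<'E'
from h import *
print(inD())
cv2.imwrite("pics/c8.png",robot.get_image('wrist')[:,:,::-1])
E
```

```text
clock: 12.28
tool_pos: [501.9, 17.9, 93.9]
tcp_rot: [0.723, -0.69, 0.001, -0.001]
contact_force: [-0.1, 1.2, -0.4]
finger_gap: 53.8
[-34.96922905   0.26142252  93.94458537]
```

View pics/c8.png

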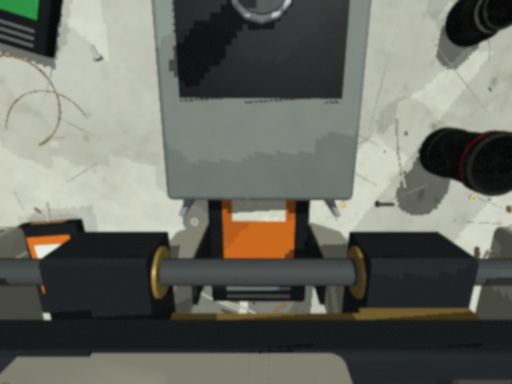

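```bash
python3 -m creep '{"grip":[1,1,1,-0.6,-0.6,-0.6,-0.6,-0.6],"xyz":[[0,-0.003,0.001],[0,-0.005,0.002],[0,-0.005,0.0025],[0,-0.005,0.0025],[0,-0.005,0.0025],[0,-0.005,0.0025],[0,-0.005,-0.01],[0,-0.005,-0.04]],"dr":[[0,0,0],[0,0,0],[0,0,0],[0,0,0],[0,0,0],[0,0,0],[0,0,0],[0,0,0]]}' 25
python3 - <<'E'
from h import *
print(inD());dg(-100,0,135);dg(-100,0,97)
cv2.imwrite("pics/c9.png",robot.get_image('wrist')[:,:,::-1])
E
```

```text
clock: 13.0
tool_pos: [503.7, 18.4, 131.4]
tcp_rot: [0.723, -0.69, -0.003, 0.002]
contact_force: [-0.3, -0.6, -0.7]
finger_gap: 72.9
[-33.12195929   0.61999856 131.39900099]
shift [ 0.0006  0.0669 -0.0032] dr [ 0.38  0.08 -0.02]
shift [0.0007 0.0666 0.0348] dr [ 0.38  0.08 -0.02]
```

View pics/c9.png

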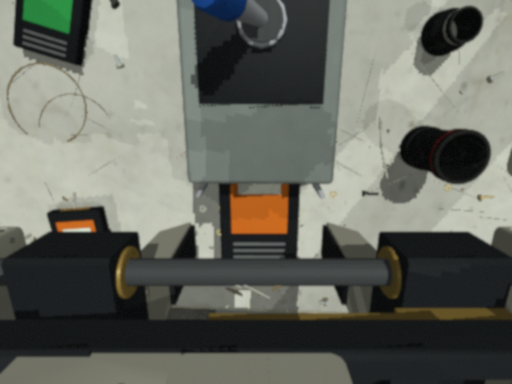

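```bash
python3 -m creep '{"grip":[1,1,1,1,1,1,1,1],"xyz":[[0,0.03,-0.01],[0,0.06,-0.01],[0.001,0.067,0],[0.001,0.067,0],[0.001,0.067,0.01],[0.001,0.067,0.02],[0.001,0.067,0.03],[0.001,0.067,0.037]],"dr":[[0,0,0],[0.4,0,0],[0.4,0,0],[0.4,0,0],[0.4,0,0],[0.4,0,0],[0.4,0,0],[0.4,0,0]]}' 25
python3 - <<'E'
from h import *
print(inD());dg(-70,0,94.5);dg(-15,0,94.5)
cv2.imwrite("pics/c10.png",robot.get_image('wrist')[:,:,::-1])
E
```

```text
clock: 13.72
tool_pos: [442.1, 13.8, 101.1]
tcp_rot: [0.723, -0.69, 0.005, -0.005]
contact_force: [0.0, -0.3, 0.0]
finger_gap: 24.2
[-94.81159227  -1.01581671 101.09781534]
shift [-0.001  -0.0247  0.0069] dr [-0.77 -0.04 -0.02]
shift [-0.001  -0.0797  0.0077] dr [-0.77 -0.04 -0.02]
```

View pics/c10.png

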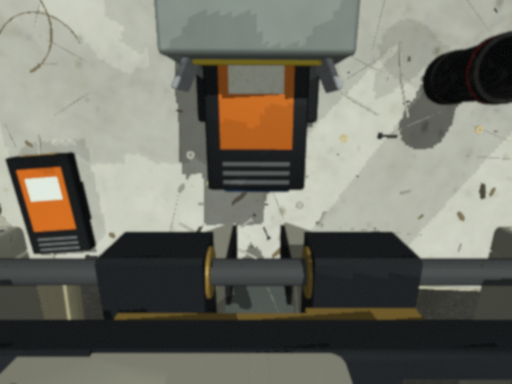

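```bash
python3 -m creep '{"grip":[1,1,1,1,1,1,1,1],"xyz":[[-0.001,0,0.004],[-0.001,0,0.007],[-0.001,0,0.007],[-0.001,-0.005,0.007],[-0.001,-0.012,0.007],[-0.001,-0.02,0.007],[-0.001,-0.03,0.007],[-0.001,-0.04,0.007]],"dr":[[-0.4,0,0],[-0.7,0,0],[-0.7,0,0],[-0.7,0,0],[-0.7,0,0],[-0.7,0,0],[-0.7,0,0],[-0.7,0,0]]}' 25
python3 - <<'E'
from h import *
print(inD());dg(-14,0,94.5)
cv2.imwrite("pics/c11.png",robot.get_image('wrist')[:,:,::-1])
E
```

```text
clock: 14.43
tool_pos: [482.6, 16.8, 93.9]
tcp_rot: [0.723, -0.69, 0.0, 0.0]
contact_force: [-0.6, -0.2, -0.4]
finger_gap: 0.3
[-5.42148180e+01  2.33199745e-02  9.38705766e+01]
shift [ 0.     -0.0402 -0.0006] dr [-0.   -0.03 -0.02]
```

View pics/c11.png

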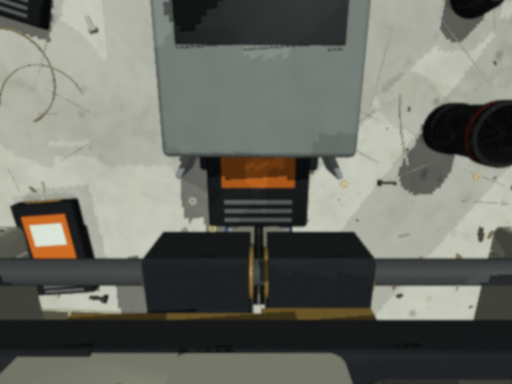

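Pushing it straight in. The cartridge sits square between the cheeks, its label at (258,172).

```bash
python3 -m creep '{"grip":[1,1,1,1,1,1,1,1],"xyz":[[0,-0.008,0],[0,-0.016,0],[0,-0.024,0],[0,-0.032,0],[0,-0.040,0],[0,-0.040,0],[0,-0.040,0],[0,-0.02,0]],"dr":[[0,0,0],[0,0,0],[0,0,0],[0,0,0],[0,0,0],[0,0,0],[0,0,0],[0,0,0]]}' 25
python3 - <<'E'
from h import *
print(inD());
cv2.imwrite("pics/c12.png",robot.get_image('wrist')[:,:,::-1]);cv2.imwrite("pics/c12s.png",cv2.resize(robot.get_image('scene')[130:270,160:330,::-1],None,fx=4,fy=4))
E
```

```text
clock: 15.15
tool_pos: [507.7, 17.3, 94.4]
tcp_rot: [0.723, -0.69, 0.003, -0.002]
contact_force: [-0.7, -0.1, -0.2]
finger_gap: 0.5
[-29.13386044  -0.62020931  94.37799704]
```

View pics/c12.png

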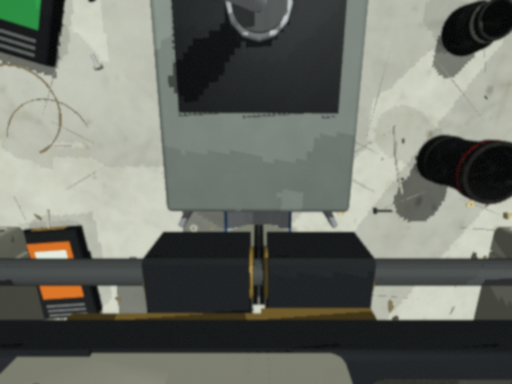

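View pics/c12s.png

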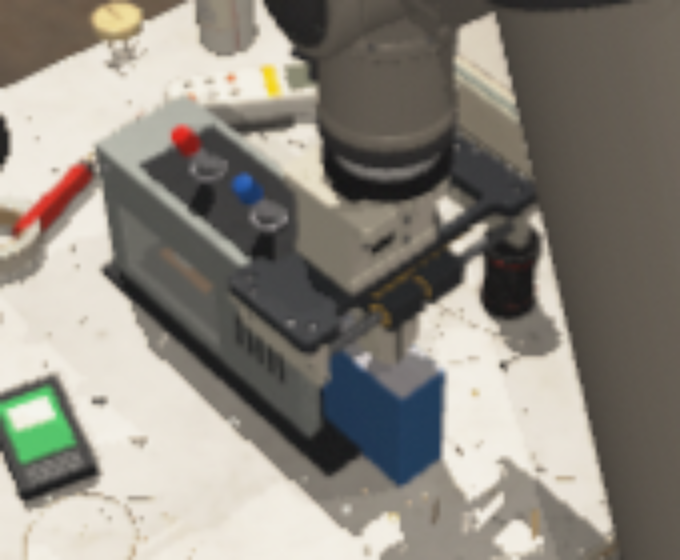

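The ledge is clear and an orange streak shows in the case window at about (185,268), so cartridge 1 went in. Now the left cartridge.

```bash
python3 -c "
from h import *
go((440,190,220),-83)"
```

```text
shift [-0.1749  0.0545 -0.1263] dr [ 0.   -0.02 -4.33]
```

```bash
python3 -m creep '{"grip":[1,1,-1,-1,-1,-1,-1,-1],"xyz":[[0,0.01,-0.03],[0,0.025,-0.06],[-0.02,0.04,-0.09],[-0.055,0.055,-0.11],[-0.09,0.055,-0.125],[-0.125,0.055,-0.125],[-0.155,0.055,-0.125],[-0.175,0.055,-0.125]],"dr":[[0,0,0],[0,0,0],[0,0,-1],[0,0,-2],[0,0,-4],[0,0,-4.3],[0,0,-4.3],[0,0,-4.3]]}' 25
python3 - <<'E'
from h import *
print(tool()[0]);meas('d1')
cv2.imwrite("pics/d1s.png",cv2.resize(robot.get_image('scene')[130:270,160:330,::-1],None,fx=4,fy=4))
E
```

```text
clock: 15.92
tool_pos: [439.6, 192.8, 219.7]
tcp_rot: [0.749, -0.662, 0.001, -0.001]
contact_force: [-0.6, -0.4, -0.9]
finger_gap: 35.8
[439.64341494 192.78565841 219.71864806]
px [254. 179.] body [424.5 197.8] [87.  51.5] long yaw 7.1  | panel [429.8 198.3] [56.7 39.4] 7.1
```

View pics/d1.png

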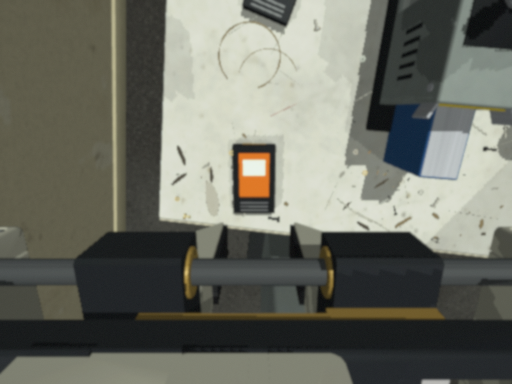

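View pics/d1s.png

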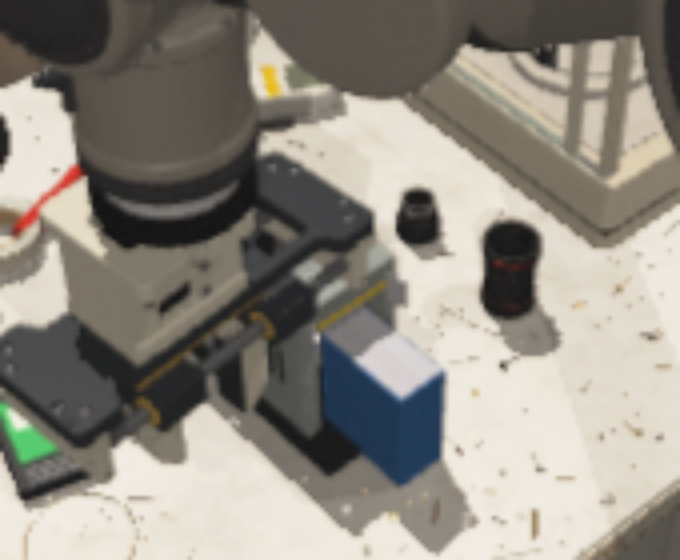

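```bash
python3 -c "
from h import *
go((413,196.2,60),7.1-90);go((413,196.2,3),7.1-90)"
```

```text
shift [-0.0066  0.0262  0.1591] dr [-0.08  0.03  0.08]
shift [-0.0066  0.0262  0.2161] dr [-0.08  0.03  0.08]
```

```bash
python3 -m creep '{"grip":[-1,-1,-1,-1,-1,-1,-1,-1],"xyz":[[-0.006,0.02,0.01],[-0.007,0.026,0.04],[-0.007,0.026,0.075],[-0.007,0.026,0.11],[-0.007,0.026,0.14],[-0.007,0.026,0.155],[-0.007,0.026,0.158],[-0.007,0.026,0.158]],"dr":[[0,0,0],[0,0,0],[0,0,0],[0,0,0],[0,0,0],[0,0,0],[0,0,0],[0,0,0]]}' 25
python3 - <<'E'
from h import *
meas('d2',rowmax=250)
go((413,196.2,2.5),7.1-90)
E
```

```text
clock: 16.68
tool_pos: [413.1, 196.0, 60.6]
tcp_rot: [0.75, -0.662, -0.0, 0.0]
contact_force: [0.1, -0.3, 0.6]
finger_gap: 91.3
px [259. 192.] body [425.7 197.8] [87.2 53.8] long yaw 7.2 CUT | panel [430.4 198.3] [55.8 38.5] 7.2
shift [0.     0.001  0.0591] dr [-0.11  0.03  0.05]
```

View pics/d2.png

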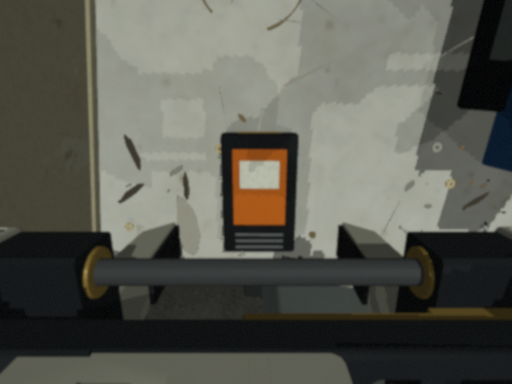

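```bash
python3 -m creep '{"grip":[-1,-1,-1,-1,-1,-1,-1,-1],"xyz":[[0,0.001,0.025],[0,0.001,0.04],[0,0.001,0.05],[0,0.001,0.055],[0,0.001,0.058],[0,0.001,0.058],[0,0.001,0.058],[0,0.001,0.058]],"dr":[[0,0,0],[0,0,0],[0,0,0],[0,0,0],[0,0,0],[0,0,0],[0,0,0],[0,0,0]]}' 25;  python3 -c "
from h import *
go((413,196.2,2.5),7.1-90)"
```

```text
clock: 17.4
tool_pos: [413.6, 196.4, 4.4]
tcp_rot: [0.75, -0.662, 0.001, -0.002]
contact_force: [0.1, -0.3, -0.4]
finger_gap: 91.8
shift [0.0001 0.0007 0.0019] dr [-0.21  0.05  0.05]
```

```bash
python3 -m creep '{"grip":[-0.5,0,0.5,1,1,1,1,1],"xyz":[[0,0,0.002],[0,0,0.002],[0,0,0.002],[0,0,0.002],[0,0,0.002],[0,0,0.002],[0,0,0.002],[0,0,0.002]],"dr":[[0,0,0],[0,0,0],[0,0,0],[0,0,0],[0,0,0],[0,0,0],[0,0,0],[0,0,0]]}' 25;  python3 -m creep '{"grip":[1,1,1,1,1,1,1,1],"xyz":[[0,0,0],[0,0,0],[0,0,-0.01],[0,0,-0.03],[0,0,-0.06],[0,0,-0.09],[0,0,-0.12],[0,0,-0.147]],"dr":[[0,0,0],[0,0,0],[0,0,0],[0,0,0],[0,0,0],[0,0,0],[0,0,0],[0,0,0]]}' 25
python3 - <<'E'
from h import *
cv2.imwrite("pics/d3.png",robot.get_image('wrist')[:,:,::-1])
dg(-90,0,155)
E
```

```text
clock: 18.07
tool_pos: [413.6, 196.4, 2.4]
tcp_rot: [0.75, -0.662, 0.001, -0.002]
contact_force: [0.4, -0.1, 1.0]
finger_gap: 53.8
clock: 18.73
tool_pos: [412.9, 196.2, 151.1]
tcp_rot: [0.75, -0.662, 0.001, -0.002]
contact_force: [0.6, -0.2, -1.1]
finger_gap: 53.9
shift [ 0.1845 -0.0084  0.0004] dr [-0.7   0.15  4.47]
```

View pics/d3.png

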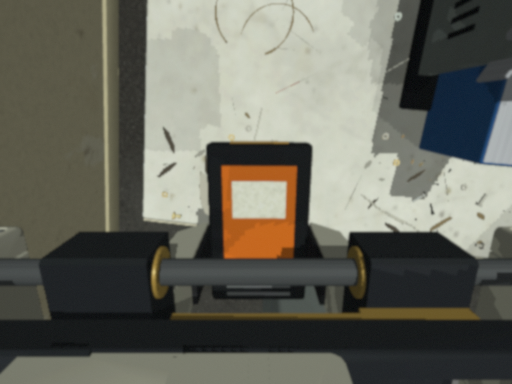

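```bash
python3 -m creep '{"grip":[1,1,1,1,1,1,1,1],"xyz":[[0.03,0,0],[0.06,0,0],[0.09,0,0],[0.12,0,0],[0.15,0,0],[0.175,0,0],[0.1845,0,0],[0.1845,0,0]],"dr":[[0,0,1],[0,0,2],[0,0,3],[0,0,4],[0,0,4.5],[-0.5,0,4.5],[-0.7,0.1,4.5],[-0.7,0.1,4.5]]}' 25
python3 - <<'E'
from h import *
print(inD())
dg(-88,0,97)
cv2.imwrite("pics/d4.png",robot.get_image('wrist')[:,:,::-1])
E
```

```text
clock: 19.45
tool_pos: [438.9, 12.4, 155.1]
tcp_rot: [0.722, -0.692, -0.0, -0.0]
contact_force: [0.2, 0.9, -0.5]
finger_gap: 53.8
[-98.15867186  -2.28567096 155.05094646]
shift [-0.0023 -0.0102  0.058 ] dr [ 0.02  0.03 -0.21]
```

View pics/d4.png

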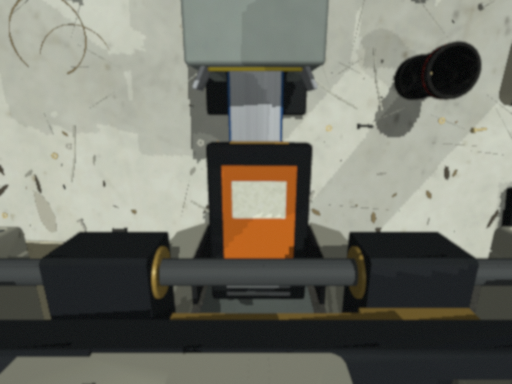

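```bash
python3 -m creep '{"grip":[1,1,1,1,1,1,1,1],"xyz":[[-0.002,-0.005,0.015],[-0.002,-0.009,0.03],[-0.002,-0.01,0.045],[-0.002,-0.01,0.055],[-0.002,-0.01,0.058],[-0.002,-0.01,0.058],[-0.002,-0.01,0.058],[-0.002,-0.01,0.058]],"dr":[[0,0,-0.2],[0,0,-0.2],[0,0,-0.2],[0,0,-0.2],[0,0,-0.2],[0,0,-0.2],[0,0,-0.2],[0,0,-0.2]]}' 25
python3 - <<'E'
from h import *
print(inD())
dg(-35,0,94)
cv2.imwrite("pics/d5.png",robot.get_image('wrist')[:,:,::-1])
E
```

```text
clock: 20.17
tool_pos: [448.8, 16.7, 97.7]
tcp_rot: [0.724, -0.69, -0.0, -0.001]
contact_force: [-0.3, -0.2, -0.9]
finger_gap: 53.9
[-88.06552998   1.54315205  97.66275259]
shift [ 0.0016 -0.0531  0.0037] dr [-0.04  0.07  0.08]
```

View pics/d5.png

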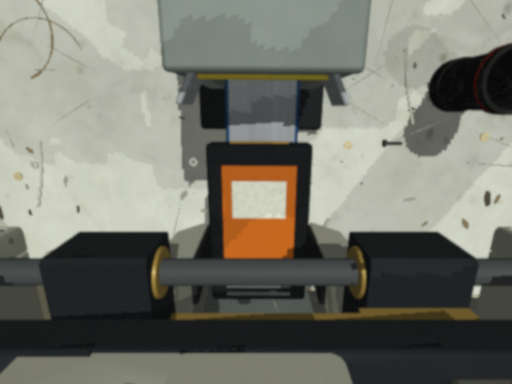

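```bash
python3 -m creep '{"grip":[1,1,1,1,1,1,1,1],"xyz":[[0.0015,-0.006,0.002],[0.0015,-0.014,0.003],[0.0015,-0.022,0.003],[0.0015,-0.030,0.003],[0.0015,-0.038,0.003],[0.0015,-0.046,0.003],[0.0015,-0.053,0.004],[0.0015,-0.053,0.005]],"dr":[[0,0,0],[0,0,0],[0,0,0],[0,0,0],[0,0,0],[0,0,0],[0,0,0],[0,0,0]]}' 25
python3 - <<'E'
from h import *
print(inD())
cv2.imwrite("pics/d6.png",robot.get_image('wrist')[:,:,::-1])
E
```

```text
clock: 20.88
tool_pos: [503.5, 17.5, 92.7]
tcp_rot: [0.724, -0.69, 0.0, -0.001]
contact_force: [0.2, -1.0, -2.0]
finger_gap: 53.6
[-33.32458408  -0.18414284  92.69190179]
```

View pics/d6.png

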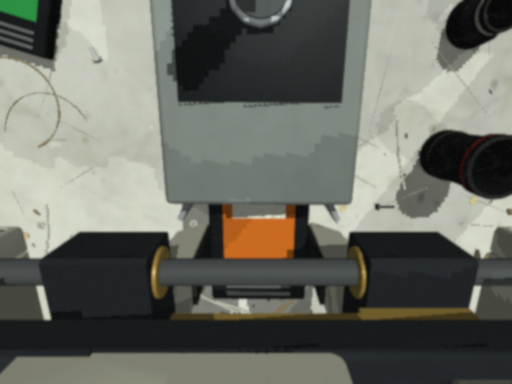

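Good. I'll release, back off, close and push as before.

```bash
python3 -m creep '{"grip":[1,1,-0.6,-0.6,-0.6,-0.6,-0.6,-0.6],"xyz":[[0,0,0.0005],[0,0,0.001],[0,0,0.001],[0,0,0.001],[0,0,0.001],[0,0,0.001],[0,0,-0.01],[0,0,-0.04]],"dr":[[0,0,0],[0,0,0],[0,0,0],[0,0,0],[0,0,0],[0,0,0],[0,0,0],[0,0,0]]}' 25
python3 - <<'E'
from h import *
print(inD());dg(-96,0,94.5)
E
python3 -m creep '{"grip":[1,1,1,1,1,1,1,1],"xyz":[[0,0.03,-0.01],[0,0.06,-0.01],[0,0.063,0],[0,0.063,0],[0,0.063,0.01],[0,0.063,0.02],[0,0.063,0.03],[0,0.063,0.036]],"dr":[[0,0,0],[0,0,0],[0,0,0],[0,0,0],[0,0,0],[0,0,0],[0,0,0],[0,0,0]]}'
python3 - <<'E'
from h import *
print(inD());dg(-54,0,94.5)
cv2.imwrite("pics/d7.png",robot.get_image('wrist')[:,:,::-1])
E
```

```text
clock: 21.6
tool_pos: [499.7, 17.8, 129.5]
tcp_rot: [0.724, -0.69, -0.003, 0.002]
contact_force: [0.8, -0.4, -0.2]
finger_gap: 73.2
[-37.1634879    0.25712602 129.49493877]
shift [0.0003 0.0586 0.0354] dr [0.42 0.14 0.07]
clock: 22.27
tool_pos: [437.0, 14.8, 93.3]
tcp_rot: [0.724, -0.69, -0.004, 0.002]
contact_force: [-0.3, -0.7, 0.2]
finger_gap: 24.8
[-99.90535689   0.20186665  93.27595199]
shift [ 0.0002 -0.0459 -0.0016] dr [0.44 0.15 0.06]
```

View pics/d7.png

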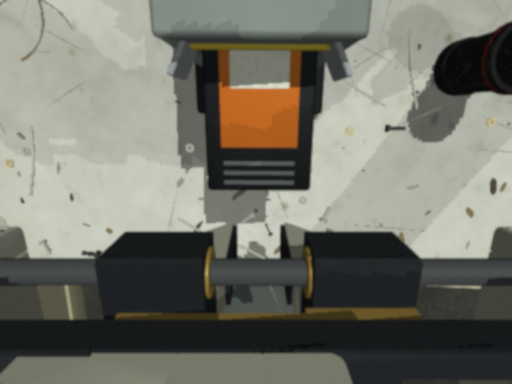

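```bash
python3 -m creep '{"grip":[1,1,1,1,1,1,1,1],"xyz":[[0,0,-0.001],[0,0,-0.001],[0,0,-0.001],[0,-0.005,-0.001],[0,-0.012,-0.001],[0,-0.022,-0.001],[0,-0.034,-0.001],[0,-0.046,-0.001]],"dr":[[0,0,0],[0,0,0],[0.4,0,0],[0.4,0,0],[0.4,0,0],[0.4,0,0],[0.4,0,0],[0.4,0,0]]}'
python3 - <<'E'
from h import *
print(inD());dg(-14,0,94.5)
E
```

```text
clock: 22.98
tool_pos: [483.6, 17.1, 93.5]
tcp_rot: [0.724, -0.69, -0.001, -0.0]
contact_force: [0.3, -0.5, 0.0]
finger_gap: 0.2
[-53.21921597   0.28797338  93.47084532]
shift [ 0.0003 -0.0392 -0.0011] dr [0.08 0.16 0.05]
```

```bash
python3 -m creep '{"grip":[1,1,1,1,1,1,1,1],"xyz":[[0,-0.008,-0.001],[0,-0.016,-0.001],[0,-0.024,-0.001],[0,-0.032,-0.001],[0,-0.039,-0.001],[0,-0.039,-0.001],[0,-0.039,-0.001],[0,-0.02,-0.001]],"dr":[[0,0,0],[0,0,0],[0,0,0],[0,0,0],[0,0,0],[0,0,0],[0,0,0],[0,0,0]]}'
python3 - <<'E'
from h import *
print(inD());go((440,-285,220),-80)
cv2.imwrite("pics/d8.png",robot.get_image('wrist')[:,:,::-1]);cv2.imwrite("pics/d8s.png",cv2.resize(robot.get_image('scene')[130:270,160:330,::-1],None,fx=4,fy=4))
E
```

```text
clock: 23.65
tool_pos: [505.8, 17.9, 94.6]
tcp_rot: [0.724, -0.69, -0.0, -0.001]
contact_force: [-0.8, -0.5, 0.5]
finger_gap: 0.3
[-3.09998572e+01  1.74433228e-02  9.45663682e+01]
shift [ 0.299   0.0801 -0.1263] dr [-0.11  0.13 -7.25]
```

View pics/d8.png

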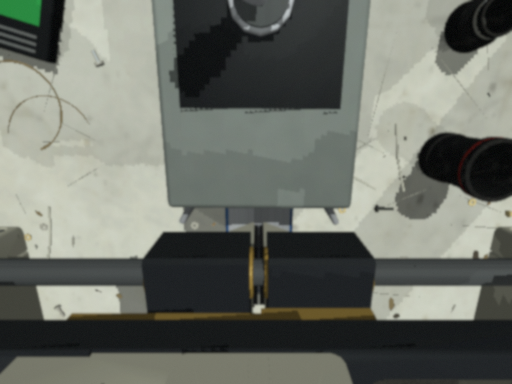

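View pics/d8s.png

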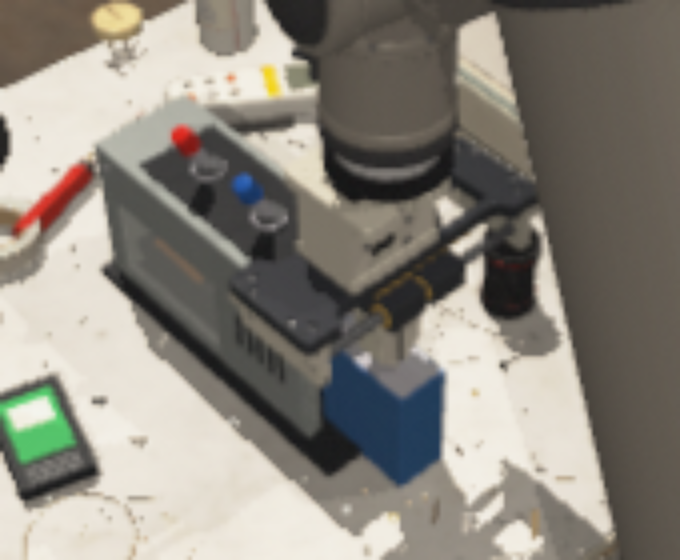

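Run:
```python
from h import *
c=robot.calibration('top')
for u in [(336,205),(375,205),(400,208),(434,210),(436,256)]:
    print(u,[plane(c,u,z).round(0)[:2] for z in (0,50,300,400)])
```

```text
(336, 205) [array([ 530., -216.]), array([ 523., -208.]), array([ 490., -171.]), array([ 477., -156.])]
(375, 205) [array([ 529., -320.]), array([ 522., -308.]), array([ 489., -249.]), array([ 476., -226.])]
(400, 208) [array([ 520., -385.]), array([ 514., -371.]), array([ 482., -299.]), array([ 470., -270.])]
(434, 210) [array([ 514., -475.]), array([ 508., -457.]), array([ 478., -367.]), array([ 466., -331.])]
(436, 256) [array([ 393., -471.]), array([ 392., -453.]), array([ 386., -364.]), array([ 384., -328.])]
```

Run:
```python
from h import *
ct=robot.calibration('top');cs=robot.calibration('scene')
for a,b in [((378,203),(343,60)),((378,203),(343,75)),((336,205),(307,182)),((487,195),(397,38))]:
    p,e=tri(ct,a,cs,b);print(p.round(0),e.round(1))
im=cv2.imread('pics/scene0.png');cv2.imwrite('pics/bal.png',cv2.resize(im[0:230,240:420],None,fx=3.3,fy=2.6))
```

```text
[ 476. -214.  457.] 11.8
[ 480. -225.  416.] 8.0
[ 526. -202.   63.] 11.9
[ 482. -405.  449.] 5.0
```

View pics/bal.png

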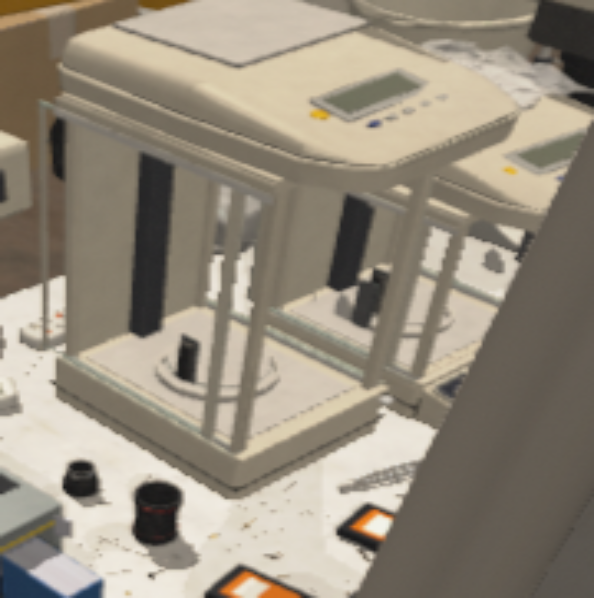

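```bash
python3 -c "
from h import *
go((398,-200,140),-82)"; python3 -m creep '{"grip":[1,1,1,-1,-1,-1,-1,-1],"xyz":[[0,0.02,-0.02],[0,0.05,-0.04],[0.02,0.08,-0.045],[0.055,0.1,-0.045],[0.09,0.11,-0.045],[0.13,0.115,-0.045],[0.17,0.118,-0.045],[0.21,0.118,-0.045]],"dr":[[0,0,0],[0,0,0],[0,0,-1],[0,0,-2],[0,0,-3],[0,0,-4],[0,0,-5],[0,0,-5.5]]}'
python3 - <<'E'
from h import *
meas('e1');go((398,-290,130),-80.5)
cv2.imwrite("pics/e1s.png",cv2.resize(robot.get_image('scene')[130:270,160:330,::-1],None,fx=4,fy=4))
E
```

```text
shift [ 0.2129  0.1135 -0.0461] dr [ 0.27  0.2  -5.24]
clock: 24.42
tool_pos: [392.7, -199.2, 139.5]
tcp_rot: [0.756, -0.654, -0.002, 0.0]
contact_force: [0.9, -0.1, 0.4]
finger_gap: 29.1
px [352. 186.] body [ 402.2 -288.4] [87.6 55.2] long yaw 10.4 CUT | panel [ 407.  -289.9] [57.5 39.5] 10.5
shift [0.0833 0.0084 0.0101] dr [ 0.1  -0.16 -1.36]
```

View pics/e1.png

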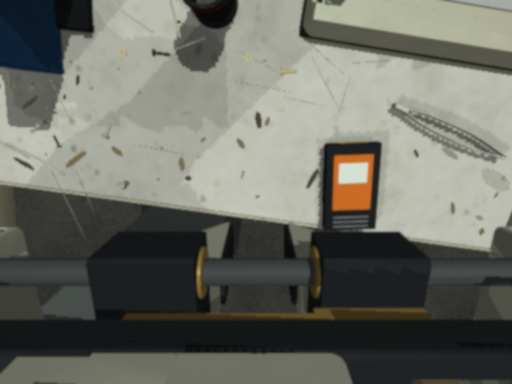

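View pics/e1s.png

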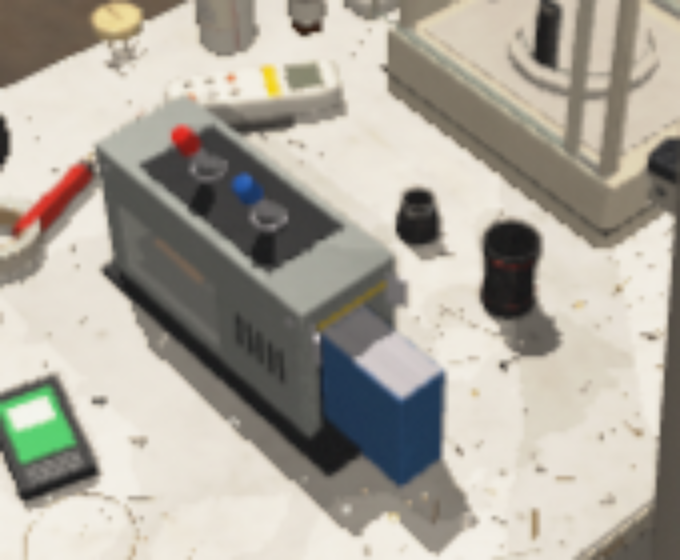

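```bash
python3 -c "
from h import *
go((390.5,-292.3,60),-79.6)"
```

```text
shift [0.0882 0.0158 0.0795] dr [ 0.14  0.01 -2.45]
```

```bash
python3 -m creep '{"grip":[-1,-1,-1,-1,-1,-1,-1,-1],"xyz":[[0.025,0.005,0],[0.05,0.01,0],[0.075,0.016,0.01],[0.088,0.016,0.03],[0.088,0.016,0.055],[0.088,0.016,0.075],[0.088,0.016,0.079],[0.088,0.016,0.079]],"dr":[[0,0,0],[0,0,-1],[0,0,-2],[0,0,-2.4],[0,0,-2.4],[0,0,-2.4],[0,0,-2.4],[0,0,-2.4]]}'
python3 - <<'E'
from h import *
meas('e2',rowmax=252);go((390.5,-292.3,2.5),-79.6)
E
```

```text
clock: 25.18
tool_pos: [389.8, -291.0, 59.5]
tcp_rot: [0.768, -0.64, -0.003, 0.001]
contact_force: [-0.3, 0.4, -0.2]
finger_gap: 89.3
px [262. 193.] body [ 397.3 -265.1] [ 88.5 106.5] long yaw -79.5 CUT | panel [ 406.8 -289.8] [55.7 38.5] 10.5
shift [ 0.0007 -0.      0.0582] dr [ 0.16  0.06 -0.03]
```

View pics/e2.png

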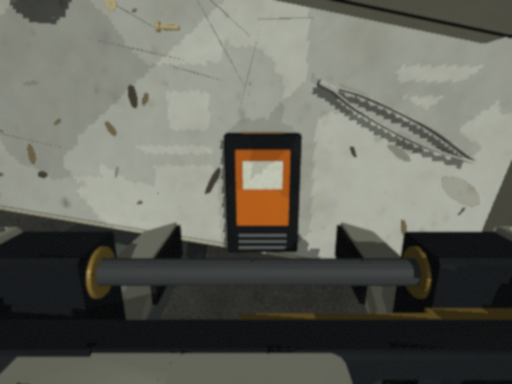

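Centred between the fingers. I'll descend and grip.

```bash
python3 -m creep '{"grip":[-1,-1,-1,-1,-1,-1,-1,-1],"xyz":[[0,0,0.025],[0,0,0.04],[0,0,0.05],[0,0,0.055],[0,0,0.057],[0,0,0.057],[0,0,0.057],[0,0,0.057]],"dr":[[0,0,0],[0,0,0],[0,0,0],[0,0,0],[0,0,0],[0,0,0],[0,0,0],[0,0,0]]}'; python3 -c "
from h import *
go((390.5,-292.3,2.5),-79.6)"
```

```text
clock: 25.9
tool_pos: [390.8, -292.0, 4.5]
tcp_rot: [0.768, -0.64, -0.0, 0.001]
contact_force: [0.6, 0.8, 0.8]
finger_gap: 92.1
shift [0.0002 0.0004 0.002 ] dr [ 0.1  -0.02 -0.03]
```

```bash
python3 -m creep '{"grip":[-0.5,0,0.5,1,1,1,1,1],"xyz":[[0,0,0.002],[0,0,0.002],[0,0,0.002],[0,0,0.002],[0,0,0.002],[0,0,0.002],[0,0,0.002],[0,0,0.002]],"dr":[[0,0,0],[0,0,0],[0,0,0],[0,0,0],[0,0,0],[0,0,0],[0,0,0],[0,0,0]]}' 25;  python3 -m creep '{"grip":[1,1,1,1,1,1,1,1],"xyz":[[0,0,0],[0,0,0],[0,0,-0.01],[0,0,-0.03],[0,0,-0.06],[0,0,-0.09],[0,0,-0.12],[0,0,-0.147]],"dr":[[0,0,0],[0,0,0],[0,0,0],[0,0,0],[0,0,0],[0,0,0],[0,0,0],[0,0,0]]}' 25
python3 - <<'E'
from h import *
cv2.imwrite("pics/e3.png",robot.get_image('wrist')[:,:,::-1])
dg(-95,0,155)
E
```

```text
clock: 26.57
tool_pos: [390.9, -292.1, 2.5]
tcp_rot: [0.768, -0.64, -0.0, 0.001]
contact_force: [-0.8, -0.9, -0.1]
finger_gap: 53.9
clock: 27.23
tool_pos: [390.6, -291.6, 151.7]
tcp_rot: [0.768, -0.64, -0.0, 0.001]
contact_force: [0.4, 0.2, -1.7]
finger_gap: 54.0
shift [-0.2946 -0.1038 -0.0003] dr [-0.22 -0.44  7.68]
```

View pics/e3.png

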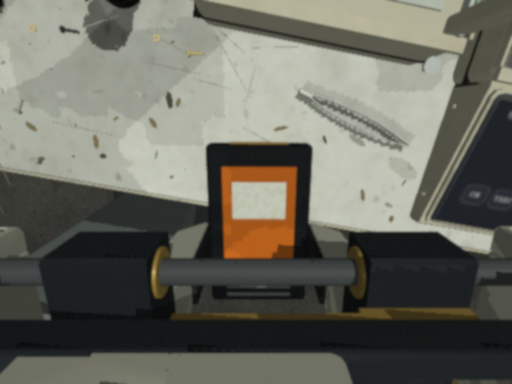

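```bash
python3 -m creep '{"grip":[1,1,1,1,1,1,1,1],"xyz":[[-0.036,-0.013,0],[-0.072,-0.026,0],[-0.108,-0.039,0],[-0.144,-0.052,0],[-0.18,-0.065,0],[-0.216,-0.078,0],[-0.252,-0.091,0],[-0.288,-0.102,0]],"dr":[[0,0,1],[0,0,2],[0,0,3],[0,0,4],[0,0,5],[0,0,6],[0,0,7],[-0.2,-0.4,7.7]]}' 25
python3 - <<'E'
from h import *
print(inD());dg(-92,0,155);dg(-90,0,97)
cv2.imwrite("pics/e4.png",robot.get_image('wrist')[:,:,::-1])
E
```

```text
clock: 27.95
tool_pos: [441.1, 10.0, 155.3]
tcp_rot: [0.723, -0.691, 0.001, -0.0]
contact_force: [0.9, 0.7, -0.8]
finger_gap: 53.5
[-96.06342876  -4.73381449 155.25272821]
shift [-0.0047 -0.0041  0.0003] dr [-0.05 -0.04 -0.06]
shift [-0.0048 -0.006   0.0583] dr [-0.05 -0.04 -0.06]
```

View pics/e4.png

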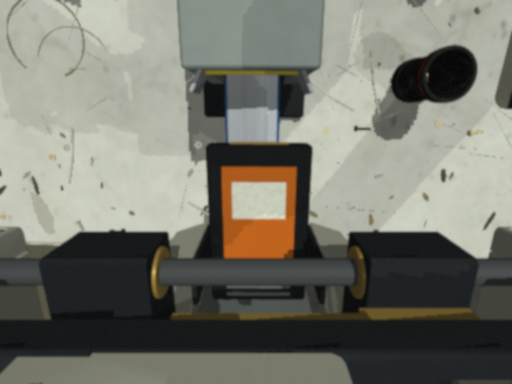

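```bash
python3 -m creep '{"grip":[1,1,1,1,1,1,1,1],"xyz":[[-0.003,-0.004,0.015],[-0.005,-0.006,0.03],[-0.005,-0.006,0.045],[-0.005,-0.006,0.055],[-0.005,-0.006,0.058],[-0.005,-0.006,0.058],[-0.005,-0.006,0.058],[-0.005,-0.006,0.058]],"dr":[[0,0,0],[0,0,0],[0,0,0],[0,0,0],[0,0,0],[0,0,0],[0,0,0],[0,0,0]]}' 25
python3 - <<'E'
from h import *
print(inD());dg(-35,0,94)
cv2.imwrite("pics/e5.png",robot.get_image('wrist')[:,:,::-1])
E
```

```text
clock: 28.67
tool_pos: [447.4, 20.8, 98.0]
tcp_rot: [0.724, -0.69, -0.0, -0.002]
contact_force: [-0.3, -0.0, -1.7]
finger_gap: 53.6
[-89.24332077   5.73965732  98.02247124]
shift [ 0.0058 -0.0542  0.0041] dr [-0.12  0.17  0.05]
```

View pics/e5.png

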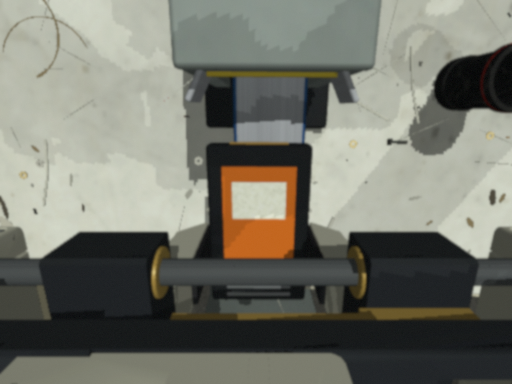

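```bash
python3 -m creep '{"grip":[1,1,1,1,1,1,1,1],"xyz":[[0.003,0,0],[0.0055,0,0.001],[0.0055,0,0.002],[0.0055,-0.004,0.003],[0.0055,-0.008,0.003],[0.0055,-0.012,0.003],[0.0055,-0.012,0.003],[0.0055,-0.012,0.003]],"dr":[[0,0,0],[0,0,0],[0,0,0],[0,0,0],[0,0,0],[0,0,0],[0,0,0],[0,0,0]]}' 25
python3 - <<'E'
from h import *
print(inD());dg(-35,0,94)
E
```

```text
clock: 29.38
tool_pos: [459.9, 16.0, 94.9]
tcp_rot: [0.724, -0.69, -0.0, -0.002]
contact_force: [-0.6, 0.5, -0.9]
finger_gap: 53.8
[-76.95810957   0.30079113  94.92662261]
shift [ 0.0003 -0.042   0.001 ] dr [-0.12  0.17  0.06]
```

```bash
python3 -m creep '{"grip":[1,1,1,1,1,1,1,1],"xyz":[[0,-0.007,0],[0,-0.014,0],[0,-0.021,0],[0,-0.028,0],[0,-0.035,0.001],[0,-0.042,0.001],[0,-0.042,0.002],[0,-0.042,0.002]],"dr":[[0,0,0],[0,0,0],[0,0,0],[0,0,0],[0,0,0],[0,0,0],[0,0,0],[0,0,0]]}' 25
python3 - <<'E'
from h import *
print(inD())
cv2.imwrite("pics/e6.png",robot.get_image('wrist')[:,:,::-1])
E
```

```text
clock: 30.05
tool_pos: [502.0, 18.1, 92.6]
tcp_rot: [0.724, -0.69, -0.001, -0.002]
contact_force: [0.3, -0.2, -0.8]
finger_gap: 54.0
[-34.84715276   0.39458734  92.63530788]
```

View pics/e6.png

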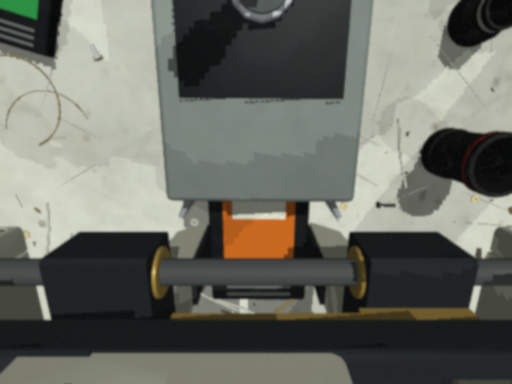

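```bash
python3 -m creep '{"grip":[1,1,-0.6,-0.6,-0.6,-0.6,-0.6,-0.6],"xyz":[[0,0,0.0005],[0,0,0.001],[0,0,0.001],[0,0,0.001],[0,0,0.001],[0,0,0.001],[0,0,-0.01],[0,0,-0.04]],"dr":[[0,0,0],[0,0,0],[0,0,0],[0,0,0],[0,0,0],[0,0,0],[0,0,0],[0,0,0]]}' 25
python3 - <<'E'
from h import *
print(inD());dg(-96,0,94.5)
E
python3 -m creep '{"grip":[1,1,1,1,1,1,1,1],"xyz":[[0,0.03,-0.01],[0,0.06,-0.01],[0,0.063,0],[0,0.063,0],[0,0.063,0.01],[0,0.063,0.02],[0,0.063,0.03],[0,0.063,0.035]],"dr":[[0,0,0],[0,0,0],[0,0,0],[0,0,0],[0,0,0],[0,0,0],[0,0,0],[0,0,0]]}'
python3 - <<'E'
from h import *
print(inD());dg(-54,0,94.5)
cv2.imwrite("pics/e7.png",robot.get_image('wrist')[:,:,::-1])
E
```

```text
clock: 30.77
tool_pos: [499.0, 18.2, 130.0]
tcp_rot: [0.724, -0.69, -0.004, 0.001]
contact_force: [1.0, 0.5, 0.1]
finger_gap: 73.6
[-37.81178472   0.68692182 129.95870535]
shift [0.0008 0.058  0.0358] dr [0.38 0.26 0.06]
clock: 31.43
tool_pos: [436.3, 15.3, 94.7]
tcp_rot: [0.724, -0.69, -0.004, 0.001]
contact_force: [0.1, 1.1, 0.7]
finger_gap: 24.8
[-100.54658895    0.69799718   94.66158706]
shift [ 0.0007 -0.0465 -0.0002] dr [0.41 0.26 0.06]
```

View pics/e7.png

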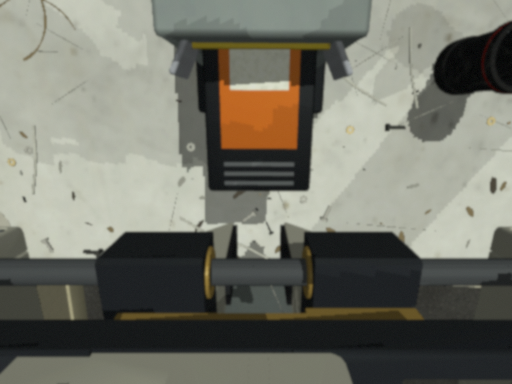

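```bash
python3 -m creep '{"grip":[1,1,1,1,1,1,1,1],"xyz":[[0,0,0],[0,0,0],[0,0,0],[0,-0.005,0],[0,-0.012,0],[0,-0.022,0],[0,-0.034,0],[0,-0.046,0]],"dr":[[0,0,0],[0,0,0],[0.4,0,0],[0.4,0,0],[0.4,0,0],[0.4,0,0],[0.4,0,0],[0.4,0,0]]}'
python3 - <<'E'
from h import *
print(inD());dg(-14,0,94.5)
E
python3 -m creep '{"grip":[1,1,1,1,1,1,1,1],"xyz":[[0,-0.008,0],[0,-0.016,0],[0,-0.024,0],[0,-0.032,0],[0,-0.039,0],[0,-0.039,0],[0,-0.039,0],[0,-0.02,0]],"dr":[[0,0,0],[0,0,0],[0,0,0],[0,0,0],[0,0,0],[0,0,0],[0,0,0],[0,0,0]]}'
python3 - <<'E'
from h import *
print(inD());go(D(-80,40,220),YAW-90)
cv2.imwrite("pics/e8.png",robot.get_image('wrist')[:,:,::-1]);cv2.imwrite("pics/e8s.png",cv2.resize(robot.get_image('scene')[130:270,160:330,::-1],None,fx=4,fy=4))
E
```

```text
clock: 32.15
tool_pos: [483.1, 17.5, 94.2]
tcp_rot: [0.724, -0.69, -0.002, -0.001]
contact_force: [-0.1, -0.3, 0.3]
finger_gap: 0.3
[-53.74182844   0.77931719  94.15164849]
shift [ 0.0008 -0.0397 -0.0004] dr [0.03 0.27 0.05]
clock: 32.82
tool_pos: [505.3, 18.3, 94.3]
tcp_rot: [0.724, -0.69, -0.001, -0.002]
contact_force: [0.3, -1.2, 0.5]
finger_gap: 0.8
[-31.54825165   0.47559043  94.25889757]
shift [-0.0401  0.0481 -0.1257] dr [-0.15  0.24  0.05]
```

View pics/e8.png

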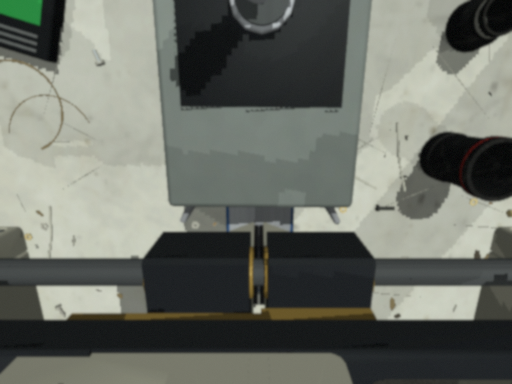

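View pics/e8s.png

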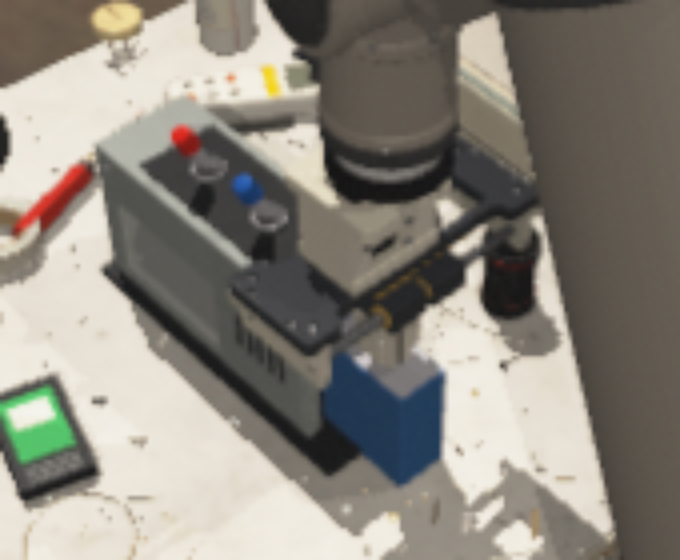

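```bash
python3 -m creep '{"grip":[1,1,1,1,1,1,1,1],"xyz":[[0,0.02,-0.02],[0,0.04,-0.05],[-0.03,0.05,-0.07],[-0.07,0.05,-0.07],[-0.11,0.05,-0.07],[-0.15,0.03,-0.07],[-0.18,0,-0.07],[-0.18,-0.035,-0.07]],"dr":[[0,0,0],[0,0,0],[0,0,0],[0,0,0],[0,0,0],[0,0,0],[0,0,0],[0,0,0]]}'
python3 - <<'E'
from h import *
print(inD())
cv2.imwrite("pics/f1.png",robot.get_image('wrist')[:,:,::-1]);cv2.imwrite("pics/f1t.png",robot.get_image('top')[:,:,::-1])
E
```

```text
clock: 33.58
tool_pos: [526.0, 205.3, 165.3]
tcp_rot: [0.726, -0.688, -0.004, -0.001]
contact_force: [0.4, -0.1, 0.9]
finger_gap: 0.9
[ -2.0410515  186.31549373 165.31617468]
```

View pics/f1.png

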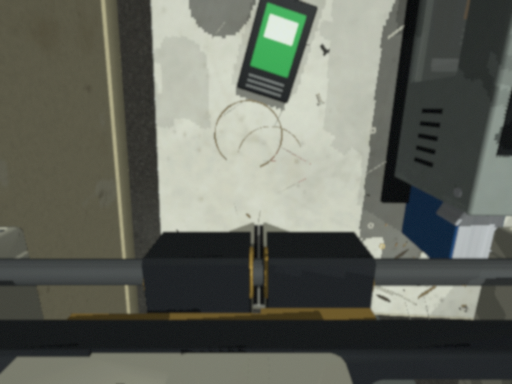

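View pics/f1t.png

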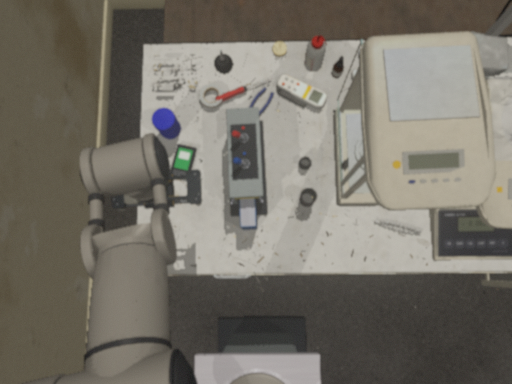

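```bash
python3 -m creep '{"grip":[1,1,1,1,1,1,1,1],"xyz":[[0,-0.02,0],[0,-0.04,0],[0,-0.06,0],[0.01,-0.08,0],[0.02,-0.095,0],[0.02,-0.1,0],[0.02,-0.1,0],[0.02,-0.1,0]],"dr":[[0,0,0],[0,4,0],[0,8,0],[0,12,0],[0,16,0],[0,18,0],[0,20,0],[0,20,0]]}'
python3 - <<'E'
from h import *
print(inD())
im=robot.get_image('wrist');cv2.imwrite("pics/f2.png",im[:,:,::-1])
E
```

```text
clock: 34.35
tool_pos: [631.5, 187.2, 162.6]
tcp_rot: [0.714, -0.679, 0.124, 0.119]
contact_force: [-0.1, -0.1, -0.8]
finger_gap: 0.1
[102.49605345 163.21815025 162.59238355]
```

View pics/f2.png

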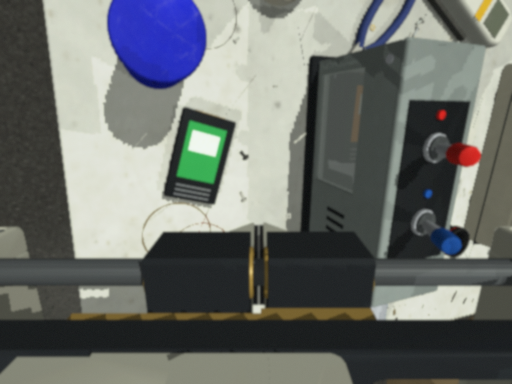

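Run:
```python
from h import *
c=robot.calibration('wrist');print(c['origin'])
for xs in (80,145):
    print(xs,'pivot',proj(c,D(xs,0,134)).round(0),'on',proj(c,D(xs,17,169)).round(0),'off',proj(c,D(xs,-17,169)).round(0))
print('bin',proj(c,D(115,41,80)).round(0),proj(c,D(161,27,50)).round(0))
im=cv2.imread('pics/f2.png');cv2.imwrite('pics/f2z.png',cv2.resize(im[40:240,300:480],None,fx=3,fy=3,interpolation=cv2.INTER_CUBIC))
cv2.imwrite("pics/f2s.png",cv2.resize(robot.get_image('scene')[130:270,160:330,::-1],None,fx=4,fy=4))
```

```text
[702.18220151 244.38584933 311.24009058]
80 pivot [424. 222.] on [446. 242.] off [478. 236.]
145 pivot [437. 147.] on [464. 155.] off [497. 152.]
bin [350. 173.] [347. 122.]
```

View pics/f2z.png

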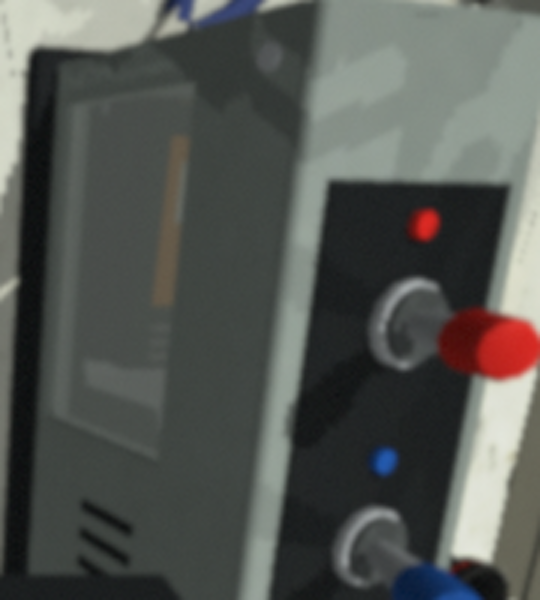

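View pics/f2s.png

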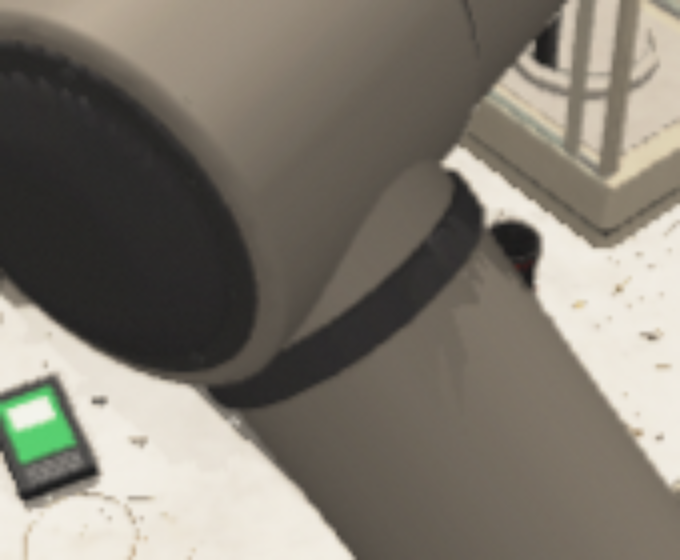

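Run:
```python
from h import *
c=robot.calibration('wrist');a=np.radians(YAW)
Rm=np.array([[np.cos(a),np.sin(a)],[-np.sin(a),np.cos(a)]])
for q in [(170,140),(152,305),(188,140),(165,345)]:
    o,d=ray(c,(300+q[0]/3,40+q[1]/3));o2=Rm@(o[:2]-O);d2=Rm@d[:2];t=(20-o2[1])/d2[1];print(q,'x_d',(o2[0]+t*d2[0]).round(1),'z',(o[2]+t*d[2]).round(1))
```

```text
(170, 140) x_d 195.6 z 51.6
(152, 305) x_d 141.3 z 49.9
(188, 140) x_d 195.1 z 60.8
(165, 345) x_d 128.6 z 59.0
```

The window shows the top cartridge lying level, panel at z≈50 mm (a stack of three should give 51) and x about 163. Both bats are on. I'll straighten up, park beside the coil bat on the +y side and let the ten seconds run.

```bash
python3 -c "
from h import *
go(D(145,75,165),YAW-90)"
```

```text
shift [ 0.0832 -0.0422  0.028 ] dr [  0.05 -19.65   0.19]
```

```bash
python3 -m creep '{"grip":[1,1,1,1,1,1,1,1],"xyz":[[0,0,0],[0,-0.01,0],[0.01,-0.02,0],[0.03,-0.03,0.01],[0.05,-0.04,0.018],[0.07,-0.042,0.024],[0.083,-0.042,0.028],[0.083,-0.042,0.028]],"dr":[[0,-5,0],[0,-10,0],[0,-15,0],[0,-19,0],[0,-19.6,0],[0,-19.6,0.2],[0,-19.6,0.2],[0,-19.6,0.2]]}'
python3 - <<'E'
from h import *
print(inD());dg(145,70,158)
E
```

```text
clock: 35.12
tool_pos: [678.1, 97.7, 165.6]
tcp_rot: [0.722, -0.692, 0.0, 0.0]
contact_force: [0.6, -0.1, 0.5]
finger_gap: 0.6
[144.83177749  71.69218189 165.62123237]
shift [ 0.0017 -0.0002  0.0076] dr [ 0.01 -0.07 -0.25]
```

```bash
Z='{"grip":[1,1,1,1,1,1,1,1],"xyz":[[0,0,0],[0,0,0],[0,0,0],[0,0,0],[0,0,0],[0,0,0],[0,0,0],[0,0,0]],"dr":[[0,0,0],[0,0,0],[0,0,0],[0,0,0],[0,0,0],[0,0,0],[0,0,0],[0,0,0]]}' ; true
python3 -m creep '{"grip":[1,1,1,1,1,1,1,1],"xyz":[[0,0,0.004],[0,0,0.0075],[0,0,0.0075],[0,0,0.0075],[0,0,0.0075],[0,0,0.0075],[0,0,0.0075],[0,0,0.0075]],"dr":[[0,0,0],[0,0,0],[0,0,0],[0,0,0],[0,0,0],[0,0,0],[0,0,0],[0,0,0]]}'
for i in 1 2 3 4 5 6 7 8 9 10 11 12 13 14; do python3 -m creep '{"grip":[1,1,1,1,1,1,1,1],"xyz":[[0,0,0],[0,0,0],[0,0,0],[0,0,0],[0,0,0],[0,0,0],[0,0,0],[0,0,0]],"dr":[[0,0,0],[0,0,0],[0,0,0],[0,0,0],[0,0,0],[0,0,0],[0,0,0],[0,0,0]]}' | head -1; done
python3 - <<'E'
from h import *
print(inD());dg(145,12,158)
cv2.imwrite("pics/g1s.png",cv2.resize(robot.get_image('scene')[130:270,160:330,::-1],None,fx=4,fy=4))
cv2.imwrite("pics/g1.png",robot.get_image('wrist')[:,:,::-1])
E
```

```text
clock: 35.78
tool_pos: [678.1, 98.0, 158.2]
tcp_rot: [0.722, -0.692, 0.0, 0.0]
contact_force: [0.5, -0.9, 0.1]
finger_gap: 0.5
clock: 36.45
clock: 37.12
clock: 37.78
clock: 38.45
clock: 39.12
clock: 39.78
clock: 40.45
clock: 41.12
clock: 41.78
clock: 42.45
clock: 43.12
clock: 43.78
clock: 44.45
clock: 45.12
[144.84581497  71.94340182 158.18207942]
shift [ 0.0599 -0.0004  0.0003] dr [ 0.   -0.07 -0.23]
```

View pics/g1s.png

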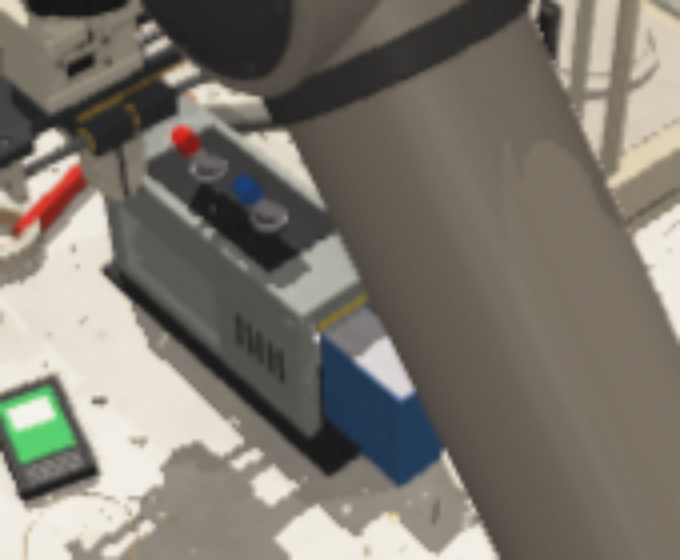

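View pics/g1.png

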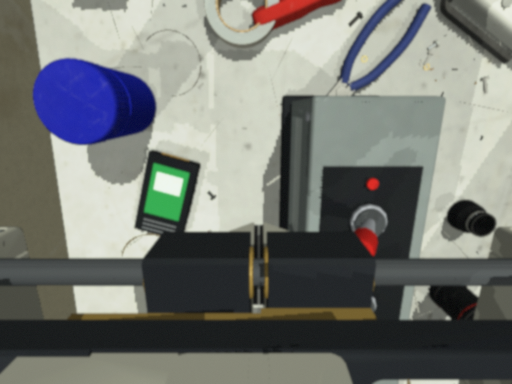

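Over 12 s have passed with both bats still on. I'll sweep the coil bat off toward -y, then retreat.

```bash
python3 -m creep '{"grip":[1,1,1,1,1,1,1,1],"xyz":[[0.012,0,0],[0.024,0,0],[0.036,0,0],[0.048,0,0],[0.061,0,0],[0.061,0,0],[0.035,0,0],[0,0,0]],"dr":[[0,0,0],[0,0,0],[0,0,0],[0,0,0],[0,0,0],[0,0,0],[0,0,0],[0,0,0]]}'
python3 - <<'E'
from h import *
print(inD());dg(80,70,158)
cv2.imwrite("pics/g2s.png",cv2.resize(robot.get_image('scene')[130:270,160:330,::-1],None,fx=4,fy=4))
E
```

```text
clock: 45.88
tool_pos: [678.4, 94.5, 157.7]
tcp_rot: [0.72, -0.694, 0.001, 0.001]
contact_force: [0.7, -0.6, 0.5]
finger_gap: 0.3
[145.01516325  68.45319131 157.73106904]
shift [-0.0009  0.065  -0.0002] dr [ 0.04 -0.13 -0.57]
```

View pics/g2s.png

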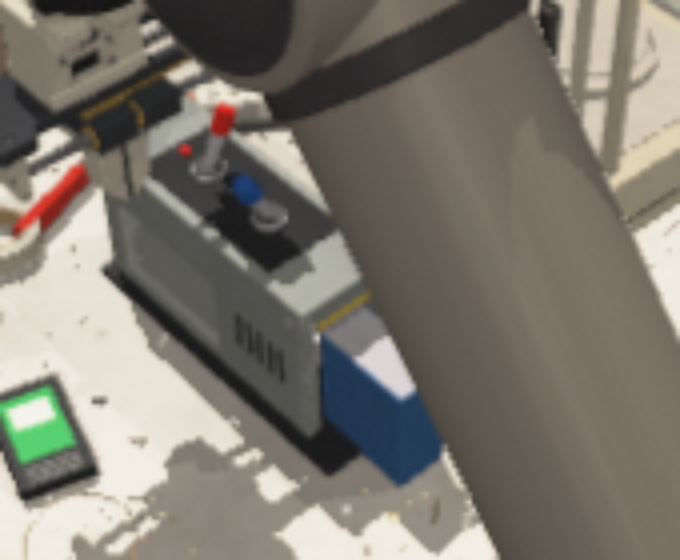

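The red bat is back to -y (off) and the blue one is still on. Now the fan.

```bash
python3 -m creep '{"grip":[1,1,1,1,1,1,1,1],"xyz":[[0,0.02,0],[0,0.04,0],[0,0.06,0],[0,0.065,0],[0,0.065,0],[0,0.065,0],[0,0.065,0],[0,0.065,0]],"dr":[[0,0,0],[0,0,0],[0,0,0],[0,0,0],[0,0,0],[0,0,0],[0,0,0],[0,0,0]]}'
python3 -c "
from h import *
print(inD());dg(80,12,158)"
```

```text
clock: 46.6
tool_pos: [613.3, 100.8, 157.6]
tcp_rot: [0.722, -0.691, -0.001, -0.001]
contact_force: [-0.2, 0.3, 0.1]
finger_gap: 0.5
[ 80.23274951  77.80251262 157.64236515]
shift [ 0.0658  0.     -0.0005] dr [ 0.03  0.13 -0.2 ]
```

```bash
python3 -m creep '{"grip":[1,1,1,1,1,1,1,1],"xyz":[[0.015,0,0],[0.03,0,0],[0.042,0,0],[0.054,0,0],[0.067,0,0],[0.067,0,0],[0.035,0,0],[0,0,0]],"dr":[[0,0,0],[0,0,0],[0,0,0],[0,0,0],[0,0,0],[0,0,0],[0,0,0],[0,0,0]]}'
python3 -m creep '{"grip":[1,1,1,1,1,1,1,1],"xyz":[[-0.01,0.01,-0.03],[-0.02,0.03,-0.06],[-0.03,0.06,-0.09],[-0.05,0.09,-0.12],[-0.07,0.12,-0.12],[-0.09,0.13,-0.12],[-0.1,0.13,-0.12],[-0.1,0.13,-0.12]],"dr":[[0,0,0],[0,0,0],[0,0,0],[0,0,0],[0,0,0],[0,0,0],[0,0,0],[0,0,0]]}'
python3 - <<'E'
from h import *
cv2.imwrite("pics/g3s.png",robot.get_image('scene')[:,:,::-1]);cv2.imwrite("pics/g3t.png",robot.get_image('top')[:,:,::-1])
E
```

```text
clock: 47.27
tool_pos: [613.5, 98.6, 157.3]
tcp_rot: [0.721, -0.693, -0.001, -0.0]
contact_force: [-0.2, 1.0, -0.8]
finger_gap: 0.7
clock: 47.93
tool_pos: [479.6, 194.7, 277.9]
tcp_rot: [0.721, -0.693, -0.001, -0.001]
contact_force: [0.1, -0.7, 0.3]
finger_gap: 0.2
```

View pics/g3s.png

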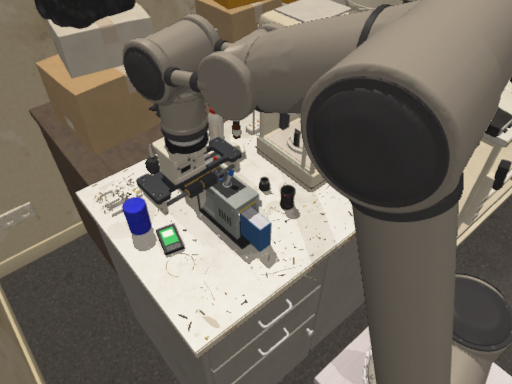

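View pics/g3t.png

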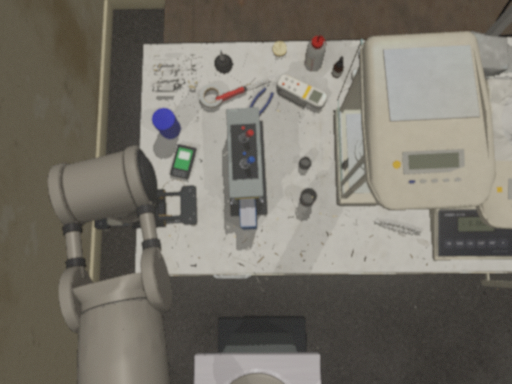

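Run:
```python
from h import *
a=cv2.imread('pics/top0.png');b=robot.get_image('top')[:,:,::-1].copy()
for col in('blue','red','green','orange'):
    for n,i in(('start',a),('now',b)): print(col,n,[x[0].round(1).tolist() for x in blobs(i[:,:,::-1].copy(),(COL[col][0][0],100,50),COL[col][1],12) if 140<x[0][0]<430])
d=cv2.absdiff(a,b).max(2);print('loupe/tube diff',d[150:175,293:318].mean(),d[185:210,296:322].mean(),'keep',d[145:180,168:198].mean())
robot.finish_job()
```

```text
blue start [[163.6, 120.0], [251.0, 159.1]]
blue now [[163.8, 120.5], [251.0, 159.1]]
red start []
red now []
green start [[184.9, 149.5], [181.4, 163.8]]
green now [[185.3, 149.7], [181.3, 163.9]]
orange start [[180.5, 245.1], [307.3, 249.4], [367.5, 252.2]]
orange now [[317.0, 35.9]]
loupe/tube diff 3.24 5.787692307692308 keep 5.052380952380952
the job is handed in; nothing more can be done
```

I handed the job in at about 48 s of the 208 s allowed. As far as the pictures show, every step was done in order.

- **Switching on:** I turned on the fan, saw its bat snap over, then turned on the coil. Both bats still showed on after the third cartridge went in and just before I switched the coil off.
- **Cartridges:** I found three orange cartridges on the bench. Each one was gripped, set on the ledge with its front end in the slot, then pushed through.
- **Bin:** Seen through the side window, the top cartridge lay level. Its panel was at z ≈ 50 mm, where three stacked should give 51 mm, and its centre was at about x = 163 mm.
- **Switching off:** The coil ran on for a little over 12 s after the last cartridge was in. I then switched it off and saw its bat move with the fan still on, and switched the fan off after it.

**Last check, from the top camera:**
- No orange cartridge was left on the bench.
- The blue bat was back at its starting pixel, (251,159).
- The canister and the green cartridge were within half a pixel of their starts. The loupe and lens tube looked unchanged.
- The arm was clear in the air.

**What the checks missed:** The colour mask did not pick up the red cap, so I confirmed the coil was off by eye only. The single orange blob the mask found, at (317,36), is the red bottle cap at the back of the bench. I saw no grip slip and no knocked cartridge.

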